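# Put the washing-up away

### The arm

A 6-joint arm with a two-finger parallel gripper is mounted at the origin on the work surface. World frame = base frame: x ahead of the robot, y to its left, z up, the work surface at z = 0. Lengths are in m, angles in rad, forces in N, time in s.
With the tool pointing down it reaches from about 0.3 to 0.825 m from the base axis. Payload 5.4 kg.
Tool frame: the origin (TCP) lies at the centre of the arm's flange, where the gripper is bolted on; the fingertips stand 190 mm ahead of it and the grasp point (between the pads) lies 171 mm ahead of it; z points along the fingers, y is the direction in which the jaws open and shut (so a half turn about z gives the same grasp; the last joint's range is limited). The gripper opens to 92 mm and grips with 3 to 60 N. Pads are 20 mm wide; open, the fingers measure 128 mm over their backs; the gripper's body (75 mm by 189 mm) begins 69 mm behind the grasp point.
Start: joints at [0.949, 0.158, 1.597, -0, 1.386, -0.21], TCP at [0.23, 0.527, 0.405] pointing down, gripper open.
Joint ranges: [-2.91, 2.91], [-0.94, 2.29], [0.18, 2.7], [-1.29, 4.43], [0.17, 2.64], [-3, 3]. Speed limits (rad/s): [2.57, 2.57, 3.14, 3.14, 3.14, 3.14].

### API

Orientations are given as a rotation vector (axis times angle).
In Python, from bench import robot gives the robot as it stands.
- The arm moves only by the tool move_arm, never from a script. Its argument "rows" is a list of rows, each a list of 7 numbers: the opening, from 0 (shut) to 1 (fully open), then the shift along the tool's x, y, z in cm, then the turn, a rotation vector about the tool's x, y, z in degrees. In form: [[grip, dx, dy, dz, ax, ay, az], ...]. A call has 1 to 5 rows; each row is the pose to reach, as a shift and turn from the pose measured when the call began, along the tool's axes at that moment; what a row does not reach only later rows make up. A row lasts 1/10 s, in which the tool goes at most 50 mm and 8.59 degrees, less where a joint would pass 70% of its speed; a pose out of reach is approached as far as the arm can. A call with a gripper value outside its range is refused whole. The fingers move at their own pace and stop on an object; "force" is the grip in N (left out, the last holds). Time passes only in rows, so rows that repeat a pose let the fingers close. It gives the time, the measured TCP pose, the force and the opening at its end, in the units of the state.
- robot.sense(): the state, without advancing time (a new reading comes with each control period).
- robot.read_camera(name): name is "side" or "top"; returns the picture (384x512x3 uint8, red, green, blue); there is no depth.
- robot.calibration(name): a dict with "fx", "fy", "cx", "cy" (pixels), "T" (4x4, takes a point from camera to world coordinates). Camera axes: x right, y up, looking along -z (the intrinsics and any distortion apply to the point x, -y, -z); pixel columns grow to the right and rows downward; lengths in m; the calibration is good to about 2 mm. A picture is of the moment at which its call begins. calibration takes no time and is no camera call.
- robot.hand_in(): hands the job in, once; it reports no verdict.
The state is a dict: "time_s": time; "qpos": joint angles; "joint_vel": joint speeds; "effort": joint torques, N m; "eef_pos": TCP position; "tool_rot": TCP orientation; "ft_force": force on the tool from outside, world axes, zero at the start; "wrist_torque": the same for the moment, N m; "grip_width": finger opening in m.
Only numpy, scipy, OpenCV 4.12 (cv2) and the standard library are available. Lean on these libraries where they do the work, as an engineer would, in place of code of your own. Each camera call takes 0.05 s, during which the arm holds its last target. There are 200 camera calls.

### The job

Clear the draining board after the washing-up. Hang the empty green caddy astride the rail's bar before any brush goes into it, then put the scrubbing brushes in the hanging caddy's pockets; every utensil goes in the blue tray and every jar lid in the orange tray, in any order. Leave the bottle, the mug and the tub where they stand.

Things in the scene. Friction and masses are not known exactly. Their poses are not given: they have to be found in the camera images.
- caddy: Loose green saddle caddy, 0.45 kg: two open pockets joined by an inverted-V strap, made to sit astride a bar. Stands upright on its pockets on the counter, across the drainer from the rail. Origin on the underside between the pockets; z up, own y along the bar it is to sit on. Pockets 86 (x) by 110 (y) by 50 mm high, walls and floor 4 mm, centred at x = +65 and -65 mm.
- caddy_knob (a point): Centre of the black square knob on top of the caddy, to lift it by: 24 by 24 mm (sides along caddy x and y), 40 mm high, from 115 to 155 mm above the caddy's underside. Axes as the caddy's.
- caddy_saddle (a point): Underside of the middle of the caddy's strap, 110 mm above its origin: rests on the bar when the caddy hangs. The slot below it runs along caddy y, open at the bottom: 44 mm wide between the pockets, narrowing from 45 mm height up to about 17 mm at this point; the strap is 60 mm long in y. Axes as the caddy's.
- rail: Fixed steel rail: a round horizontal bar 12 mm thick, 200 mm long, on a post at each end, bar centre 140 mm above the counter. Origin on the counter below the bar's middle; own y runs along the bar. The pockets of a hanging caddy are about 36 mm above the counter.
- rail_mid (a point): Centre of the rail's bar, 140 mm above the counter. Axes as the rail's. The hanging caddy swings freely about the bar: one brush in a pocket tilts it by about 0.1 rad.
- drainer: Fixed flat ribbed steel draining board, 210 mm (own x) by 460 mm (own y), its top 6 mm above the counter. Origin at the centre of its underside. All the washed things start on it.
- blue_tray: Blue plastic open tray, fixed in place: 140 mm along its own x, 220 mm along its own y, walls 45 mm high and 4 mm thick, floor 4 mm. Origin at the centre of its underside. For the utensils.
- orange_tray: Orange plastic open tray, fixed in place: 140 mm along its own x, 220 mm along its own y, walls 45 mm high and 4 mm thick, floor 4 mm. Origin at the centre of its underside. For the jar lids.
- wooden_spoon: Brown wooden spoon with a round head 12 mm thick. Handle: straight bar 13 mm wide, 12 mm thick, from x = -75 to +37 mm; head at the +x end, reaching x = +76 mm, 42 mm wide. Origin on the handle's underside near the balance point, x along the handle, z up. 40 g. Lies flat on the drainer. May be absent.
- turner: Black plastic slotted turner (spatula), head 6 mm thick. Handle: straight bar 13 mm wide, 12 mm thick, from x = -75 to +37 mm; head at the +x end, reaching x = +81 mm, 42 mm wide. Origin on the handle's underside near the balance point, x along the handle, z up. 50 g. Lies flat on the drainer. May be absent.
- fork: Bright metal three-pronged serving fork, head 8 mm thick. Handle: straight bar 13 mm wide, 12 mm thick, from x = -75 to +37 mm; head at the +x end, reaching x = +81 mm, 30 mm wide. Origin on the handle's underside near the balance point, x along the handle, z up. 60 g. Lies flat on the drainer. May be absent.
- red_lid: Red plastic jar lid, a flat disc 52 mm across and 16 mm high, 30 g. Origin at the centre of its underside, own z up. It lies flat on the drainer. May be absent.
- white_lid: White plastic jar lid, a flat disc 52 mm across and 16 mm high, 30 g. Origin at the centre of its underside, own z up. It lies flat on the drainer. May be absent.
- yellow_lid: Yellow plastic jar lid, a flat disc 52 mm across and 16 mm high, 30 g. Origin at the centre of its underside, own z up. It lies flat on the drainer. May be absent.
- wood_brush: Stiff palm scrubbing brush with a pale wooden body and pale bristles, 59 mm high, 35 g: a round foot 50 mm across up to 30 mm height, and on it a round upright knob 30 mm across (from 41 to 55 mm height) to hold it by. Origin at the centre of its underside, own z up. It stands upright on the drainer. May be absent.
- blue_brush: Stiff palm scrubbing brush with a blue plastic body and pale bristles, 59 mm high, 35 g: a round foot 50 mm across up to 30 mm height, and on it a round upright knob 30 mm across (from 41 to 55 mm height) to hold it by. Origin at the centre of its underside, own z up. It stands upright on the drainer. May be absent.
- detergent: Bystander: loose green detergent bottle with a red cap, 60 mm across, 160 mm high. Origin at the centre of its underside.
- mug: Bystander: loose blue mug, 84 mm across, 85 mm high. Origin at the centre of its underside.
- tub: Bystander: loose white plastic tub, 100 mm across, 100 mm high. Origin at the centre of its underside.

How it is judged:
On the way:
1. the caddy hangs let go on the rail's bar, with no brush in it (x of caddy_saddle in the frame of rail_mid between -0.015 and 0.015 m and y of caddy_saddle in the frame of rail_mid between -0.06 and 0.06 m and z of caddy_saddle in the frame of rail_mid between -0.002 and 0.014 m and angle between caddy's own z axis and vertical below 0.35 rad and contact force between caddy and rail above 0.5 N and linear speed of caddy below 0.05 m/s and contact force between the fingers and caddy below 0.2 N and not ((x of wood_brush in the frame of caddy between 0.02 and 0.11 m or x of wood_brush in the frame of caddy between -0.11 and -0.02 m) and y of wood_brush in the frame of caddy between -0.057 and 0.057 m and z of wood_brush in the frame of caddy between -0.005 and 0.045 m) and not ((x of blue_brush in the frame of caddy between 0.02 and 0.11 m or x of blue_brush in the frame of caddy between -0.11 and -0.02 m) and y of blue_brush in the frame of caddy between -0.057 and 0.057 m and z of blue_brush in the frame of caddy between -0.005 and 0.045 m)), for 0.3 s.
At the end, for the whole second after the job is handed in: Caddy hangs let go on the bar: saddle middle within 15 mm across and 60 mm along of the bar's centre, tilt under 0.35 rad. Utensils in the blue tray, lids in the orange tray, brushes in the caddy's pockets (each origin inside the outline, under 45 mm above the underside), all at rest (x of caddy_saddle in the frame of rail_mid between -0.015 and 0.015 m and y of caddy_saddle in the frame of rail_mid between -0.06 and 0.06 m and z of caddy_saddle in the frame of rail_mid between -0.002 and 0.014 m and angle between caddy's own z axis and vertical below 0.35 rad and contact force between caddy and rail above 0.5 N and linear speed of each of caddy, wooden_spoon, turner, fork, red_lid, white_lid, yellow_lid, wood_brush, blue_brush below 0.05 m/s and x of wooden_spoon in the frame of blue_tray between -0.07 and 0.07 m and y of wooden_spoon in the frame of blue_tray between -0.11 and 0.11 m and z of wooden_spoon in the frame of blue_tray between -0.005 and 0.045 m and x of turner in the frame of blue_tray between -0.07 and 0.07 m and y of turner in the frame of blue_tray between -0.11 and 0.11 m and z of turner in the frame of blue_tray between -0.005 and 0.045 m and x of fork in the frame of blue_tray between -0.07 and 0.07 m and y of fork in the frame of blue_tray between -0.11 and 0.11 m and z of fork in the frame of blue_tray between -0.005 and 0.045 m and x of red_lid in the frame of orange_tray between -0.07 and 0.07 m and y of red_lid in the frame of orange_tray between -0.11 and 0.11 m and z of red_lid in the frame of orange_tray between -0.005 and 0.045 m and x of white_lid in the frame of orange_tray between -0.07 and 0.07 m and y of white_lid in the frame of orange_tray between -0.11 and 0.11 m and z of white_lid in the frame of orange_tray between -0.005 and 0.045 m and x of yellow_lid in the frame of orange_tray between -0.07 and 0.07 m and y of yellow_lid in the frame of orange_tray between -0.11 and 0.11 m and z of yellow_lid in the frame of orange_tray between -0.005 and 0.045 m and (x of wood_brush in the frame of caddy between 0.02 and 0.11 m or x of wood_brush in the frame of caddy between -0.11 and -0.02 m) and y of wood_brush in the frame of caddy between -0.057 and 0.057 m and z of wood_brush in the frame of caddy between -0.005 and 0.045 m and (x of blue_brush in the frame of caddy between 0.02 and 0.11 m or x of blue_brush in the frame of caddy between -0.11 and -0.02 m) and y of blue_brush in the frame of caddy between -0.057 and 0.057 m and z of blue_brush in the frame of caddy between -0.005 and 0.045 m); the robot touches nothing.
It fails at once if the detergent was disturbed (moved over 30 mm) (distance of detergent from where it was at the start of the episode above 0.03 m).
It fails at once if the mug was disturbed (moved over 30 mm) (distance of mug from where it was at the start of the episode above 0.03 m).
It fails at once if the tub was disturbed (moved over 30 mm) (distance of tub from where it was at the start of the episode above 0.03 m).
Of wooden_spoon, turner, fork only 2 to 3 are there at a start; the rules pass over those that are not, and their reading is None.
Of red_lid, white_lid, yellow_lid only 2 to 3 are there at a start; the rules pass over those that are not, and their reading is None.
Of wood_brush, blue_brush only 1 to 2 are there at a start; the rules pass over those that are not, and their reading is None.
At some moment in a run one of wooden_spoon, turner, fork, red_lid, white_lid, yellow_lid, wood_brush, blue_brush may be knocked a few centimetres aside while the robot is not near it.
It also fails if it takes over 210 s, if anything falls off the work surface, if the arm or the gripper's body presses on something with over 40 N, if the wrist force passes 120 N, or if a joint passes its speed limit or range.

## Working session

There is one attempt and no reset: what is moved stays moved. The work goes in short steps, Python scripts to look and compute and a tool call to move; the robot and the scene stay as the last step left them, time stands still between calls to the robot, and variables do not carry over. Pictures are saved under pics/ and viewed, about 12 in all and at most 16, crops included, and the job is handed in when it is done.

Besides the shell and the picture viewer there is one more tool, called by a JSON object that holds its "op" and its "data". move_arm: Moves the arm, as the interface text tells. Its arguments: {"type":"object","properties":{"rows":{"type":"array"},"force":{"type":"number"}},"required":["rows"]}

```bash
ls; mkdir -p pics; cat > h.py <<'E'
import numpy as np, cv2
from bench import robot
def snap(n,f):
    im=robot.read_camera(n); cv2.imwrite(f'pics/{f}.png',im[:,:,::-1]); return im
E
python3 - <<'E'
from h import *
snap('top','t0'); snap('side','s0')
for n in('top','side'):
    print(robot.calibration(n))
print(robot.sense())
E
```

```text
pics
{'fx': 374.09972793120164, 'fy': 374.09972793120164, 'cx': 249.43813257022742, 'cy': 188.04888637419984, 'T': array([[ 0.00933832,  0.98747453, -0.15750191,  0.34614189],
       [-0.9993148 ,  0.0148573 ,  0.03389975,  0.01391626],
       [ 0.03581519,  0.15707742,  0.98693665,  1.11052542],
       [ 0.        ,  0.        ,  0.        ,  1.        ]])}
{'fx': 458.2795663125339, 'fy': 458.2795663125339, 'cx': 255.19422472038582, 'cy': 192.96875711306177, 'T': array([[-0.96038342,  0.18127225, -0.21166967,  0.2146433 ],
       [-0.27867564, -0.62982911,  0.72502082,  1.03505531],
       [-0.00188956,  0.75528515,  0.6553936 ,  1.04743302],
       [ 0.        ,  0.        ,  0.        ,  1.        ]])}
{'time_s': 0.1, 'qpos': array([ 9.48896640e-01,  1.58962321e-01,  1.59811984e+00,  9.61635744e-06,
        1.38619960e+00, -2.10079472e-01]), 'joint_vel': array([ 0.00080091, -0.00211957, -0.00201023, -0.00040701,  0.0004104 ,
        0.00047993]), 'effort': array([ 2.51384135e-04, -3.86505067e+01, -3.22960210e+01,  7.02864700e-02,
        3.39462503e-02, -7.39890197e-05]), 'eef_pos': array([0.230014  , 0.52670937, 0.40382365]), 'tool_rot': array([-6.42185360e-01, -3.07454940e+00,  2.42043537e-03]), 'ft_force': array([-0.70968778,  0.01940198,  0.65096048]), 'wrist_torque': array([-0.05737072,  0.02035438, -0.03186294]), 'grip_width': 0.09198575172326422}
```

View pics/t0.png

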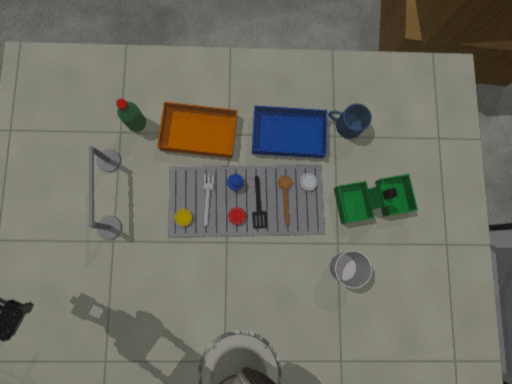

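View pics/s0.png

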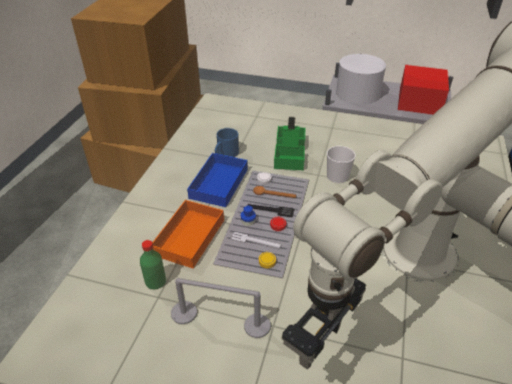

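The top view shows, by pixel:
- **Lids:** yellow (183,217), red (237,216) and white (309,181).
- **Utensils:** fork (208,197), turner (258,203) and spoon (286,200).
- **Brush:** only the blue one, at (236,183).
- **Caddy and rail:** the caddy is at (375,198) with its knob near (391,193), and the bar runs from (92,150) to (92,226).

The side view agrees.

```bash
cat >> h.py <<'E'
def ray(n,u,v):
    c=robot.calibration(n); T=c['T']
    d=T[:3,:3]@np.array([(u-c['cx'])/c['fx'],-(v-c['cy'])/c['fy'],-1.]); return T[:3,3],d
def onp(n,u,v,z):
    o,d=ray(n,u,v); return (o+d*(z-o[2])/d[2])
def tri(p,q):
    (o1,d1),(o2,d2)=ray('top',*p),ray('side',*q)
    s=np.linalg.lstsq(np.c_[d1,-d2],o2-o1,rcond=None)[0]; a=o1+d1*s[0]; b=o2+d2*s[1]
    return (a+b)/2,np.linalg.norm(a-b)
def proj(n,p):
    c=robot.calibration(n); q=np.linalg.inv(c['T'])@np.r_[p,1]
    return c['cx']-c['fx']*q[0]/q[2], c['cy']+c['fy']*q[1]/q[2]
HS=dict(yellow=((20,130,120),(35,255,255)),red=((0,150,100),(8,255,255)),blue=((105,150,60),(125,255,255)),
  orange=((8,180,120),(18,255,255)),green=((50,120,40),(80,255,255)),brown=((5,80,80),(19,230,210)),
  black=((0,0,0),(180,255,55)),white=((0,0,205),(180,40,255)))
def blobs(im,col,box,amin=20):
    x0,y0,x1,y1=box; hsv=cv2.cvtColor(im,cv2.COLOR_RGB2HSV)
    m=cv2.inRange(hsv,*map(np.array,HS[col])); k=np.zeros_like(m); k[y0:y1,x0:x1]=m[y0:y1,x0:x1]
    cs=[c for c in cv2.findContours(k,0,cv2.CHAIN_APPROX_NONE)[0] if cv2.contourArea(c)>=amin]
    return sorted(cs,key=cv2.contourArea,reverse=True)
def cen(c):
    M=cv2.moments(c); return M['m10']/M['m00'],M['m01']/M['m00']
E
python3 - <<'E'
from h import *
t=cv2.imread('pics/t0.png')[:,:,::-1].copy(); s=cv2.imread('pics/s0.png')[:,:,::-1].copy()
D=(165,163,328,240)
for col,box in [('yellow',D),('red',D),('blue',D),('white',D),('brown',D),('black',D),('orange',(150,95,245,165)),('blue',(245,95,332,165)),('green',(330,170,420,230)),('black',(380,180,405,225))]:
    for c in blobs(t,col,box,8)[:3]:
        r=cv2.minAreaRect(c); print(col,np.round(cen(c),1),cv2.contourArea(c),np.round(r[0],1),np.round(r[1],1),round(r[2],1),'z10',onp('top',*r[0],.015).round(3)[:2])
for c in blobs(s,'black',(280,110,300,135),8): print('side knob',np.round(cen(c),1),cv2.boundingRect(c))
f=lambda im,x0,y0,x1,y1:cv2.resize(im[y0:y1,x0:x1],(400,300),interpolation=cv2.INTER_CUBIC)
cv2.imwrite('pics/c0.png',np.vstack([np.hstack([f(t,325,165,425,240),f(t,72,137,172,212+30)]),np.hstack([f(s,260,110,320,170),f(s,160,260,280,350)])])[:,:,::-1])
E
```

```text
yellow [182.9 216.9] 213.5 [183. 217.] [16. 16.] 90.0 z10 [0.433 0.169]
red [236.8 215.8] 198.0 [236.8 215.8] [16.3 15.6] 45.0 z10 [0.438 0.013]
blue [234.9 181.7] 169.0 [235.  181.5] [14.8 14.8] 45.0 z10 [0.54  0.019]
brown [285.1 193.3] 246.5 [284.5 200. ] [50. 13.] 90.0 z10 [ 0.487 -0.128]
black [258.9 210.6] 305.5 [259.5 202. ] [13. 52.] 0.0 z10 [ 0.48  -0.054]
orange [201.5 132.5] 2340.5 [198.7 128.9] [71.1 43.8] 6.3 z10 [0.7   0.132]
blue [289.8 133. ] 2980.0 [289.6 131.3] [73.5 46.6] 3.8 z10 [ 0.698 -0.145]
green [375.3 198.3] 2514.5 [375.4 198.2] [37.3 77.4] 80.1 z10 [ 0.496 -0.401]
black [389.5 193.3] 102.5 [389.6 193.3] [ 9.2 13.6] 71.6 z10 [ 0.511 -0.445]
black [384.8 210.7] 36.5 [385. 211.] [8. 6.] 90.0 z10 [ 0.458 -0.428]
side knob [291.1 122.9] (289, 118, 5, 10)
```

View pics/c0.png

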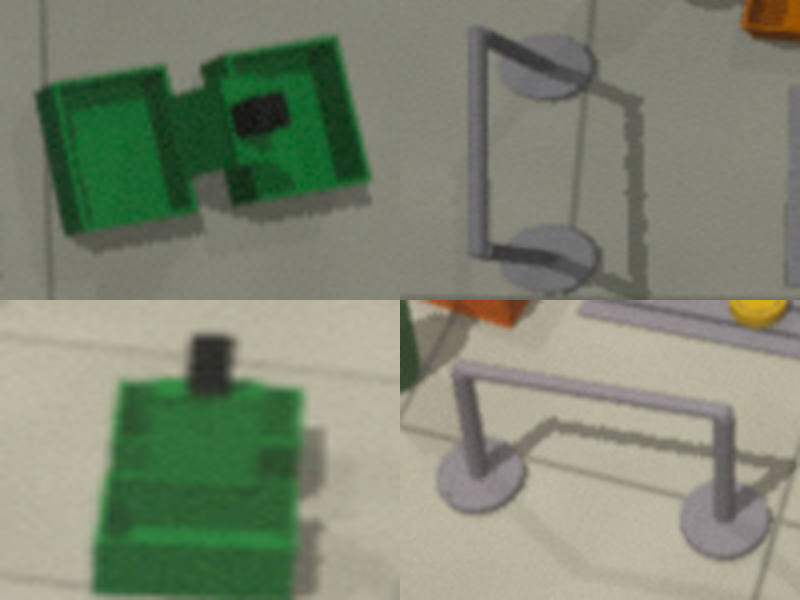

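The crop shows these points:
- **Caddy rim:** corners near (38,92), (68,233), (338,38) and (370,178) in the crop, with the knob's top face near (270,112).
- **Bar:** ends near (479,30) and (480,255) in the top crop, and (460,371) and (728,412) in the side crop.

```bash
python3 - <<'E'
from h import *
C=lambda a,b:(325+a/4-.375,165+b/4-.375)
P={k:onp('top',*C(*v),.05) for k,v in dict(tl=(38,92),bl=(68,233),tr=(338,38),br=(370,178)).items()}
for k,v in P.items(): print(k,v.round(4))
c=sum(P.values())/4; print('centre',c.round(4), [np.linalg.norm(P[a]-P[b]).round(4) for a,b in(('tl','bl'),('tr','br'),('tl','tr'),('bl','br'))])
d=(P['tr']+P['br']-P['tl']-P['bl']); e=P['tl']+P['tr']-P['bl']-P['br']
print('yaw of long axis',np.degrees(np.arctan2(d[1],d[0])),'y axis',np.degrees(np.arctan2(e[1],e[0])))
print('knob top',onp('top',*C(270,112),.155).round(4), 'tri',tri(C(270,112),(291.8,118.5)))
R=lambda a,b:(72+a/4-.4,137+b/2.857-.35)
S=lambda a,b:(160+a/3.333-.35,260+b/3.333-.35)
a,ea=tri(R(479,30),S(60,71)); b,eb=tri(R(480,255),S(328,112))
print('rail',a.round(4),ea,b.round(4),eb)
a=onp('top',*R(479,30),.14);b=onp('top',*R(480,255),.14); print('plane',a,b,np.linalg.norm(a-b),(a+b)/2, np.degrees(np.arctan2(*(a-b)[[1,0]])))
a=onp('side',*S(60,71),.14);b=onp('side',*S(328,112),.14); print('side plane',a,b,np.linalg.norm(a-b),(a+b)/2, np.degrees(np.arctan2(*(a-b)[[1,0]])))
from scipy.spatial.transform import Rotation as Ro
print(Ro.from_rotvec(robot.sense()['tool_rot']).as_matrix().round(3))
E
```

```text
tl [ 0.5203 -0.2679  0.05  ]
bl [ 0.4187 -0.2868  0.05  ]
tr [ 0.5638 -0.4911  0.05  ]
br [ 0.4609 -0.5086  0.05  ]
centre [ 0.4909 -0.3886  0.05  ] [np.float64(0.1034), np.float64(0.1044), np.float64(0.2274), np.float64(0.2257)]
yaw of long axis -79.08448868445949 y axis 10.078124336275629
knob top [ 0.4921 -0.3929  0.155 ] tri (array([ 0.49206061, -0.39481759,  0.15074592]), np.float64(0.0014189054376966635))
rail [ 0.7151  0.1806 -0.1805] 0.038316547197589826 [ 0.4375  0.1675 -0.158 ] 0.04204101144224132
plane [0.60884991 0.13620404 0.14      ] [0.40016968 0.12854371 0.14      ] 0.20882079066943413 [0.50450979 0.13237387 0.14      ] 2.1022959523561098
side plane [0.59954777 0.40337419 0.14      ] [0.39818676 0.3838631  0.14      ] 0.20230407248822638 [0.49886727 0.39361864 0.14      ] 5.534456056249232
[[-0.916  0.4   -0.001]
 [ 0.4    0.916 -0.001]
 [ 0.    -0.002 -1.   ]]
```

```bash
python3 - <<'E'
from h import *
R=lambda a,b:(72+a/4-.4,137+b/2.857-.35)
S=lambda a,b:(160+a/3.333-.35,260+b/3.333-.35)
for p,q in(((79,30),(60,71)),((80,255),(328,112))): print(tri(R(*p),S(*q)))
a=onp('top',*R(79,30),.14);b=onp('top',*R(80,255),.14); print('plane',a,b,np.linalg.norm(a-b),(a+b)/2, np.degrees(np.arctan2(*(a-b)[[1,0]])))
t=cv2.imread('pics/t0.png')[:,:,::-1].copy()
for n,p in dict(fork=(208,185),).items(): print(proj('top',(.5,.1,.018)))
# tray corners at rim
for col,box in(('orange',(150,95,245,165)),('blue',(245,95,332,165))):
    c=blobs(t,col,box)[0]; h=cv2.boxPoints(cv2.minAreaRect(cv2.convexHull(c))); print(col,[onp('top',*p,.045).round(3)[:2] for p in h])
f=lambda im,x0,y0,x1,y1,k:cv2.resize(im[y0:y1,x0:x1],None,fx=k,fy=k,interpolation=cv2.INTER_CUBIC)
cv2.imwrite('pics/d0.png',f(t,155,95,335,240,4)[:,:,::-1])
E
```

```text
(array([0.60344916, 0.39978346, 0.13502181]), np.float64(0.003339873868336793))
(array([0.39791393, 0.38279301, 0.13855616]), np.float64(0.00112258102514612))
plane [0.60383648 0.39824214 0.14      ] [0.39728161 0.38214785 0.14      ] 0.20718093609670007 [0.50055905 0.390195   0.14      ] 4.455355025686218
(np.float64(207.34661331631307), np.float64(194.30939759899894))
orange [array([0.634, 0.236]), array([0.768, 0.228]), array([0.748, 0.018]), array([0.614, 0.03 ])]
blue [array([ 0.623, -0.027]), array([ 0.766, -0.035]), array([ 0.756, -0.256]), array([ 0.612, -0.244])]
```

View pics/d0.png

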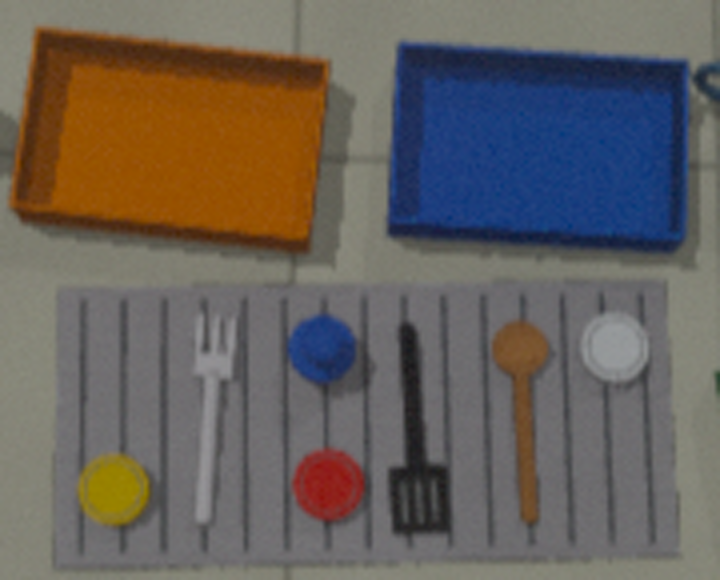

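Caddy at about (0.492, -0.3945), with its y axis at 10.5°. Rail middle at (0.500, 0.391), yaw about 4.8°. Next is a planning helper.

```bash
cat >> h.py <<'E'
from scipy.spatial.transform import Rotation as Ro
def down(h): # tool pointing down, jaw axis heading h deg
    a=np.radians(h); y=np.array([np.cos(a),np.sin(a),0]); z=np.array([0,0,-1.]); return np.c_[np.cross(y,z),y,z]
def plan(*wps): # (grasp xyz, heading): shift/turn from the pose before
    s=robot.sense(); p,R=s['eef_pos'],Ro.from_rotvec(s['tool_rot']).as_matrix()
    print('t %.1f grasp %s head %.1f w %.4f F %s'%(s['time_s'],(p+.171*R[:,2]).round(4),np.degrees(np.arctan2(R[1,1],R[0,1])),s['grip_width'],s['ft_force'].round(1)))
    for g,h in wps:
        Q=down(h); t=np.array(g)+[0,0,.171]
        print((R.T@(t-p)*100).round(2),np.degrees(Ro.from_matrix(R.T@Q).as_rotvec()).round(1)); p,R=t,Q
E
python3 - <<'E'
from h import *
plan(((.35,.3,.235),100.5),((.45,.08,.235),100.5),((.48,-.16,.235),100.5),((.492,-.3945,.235),100.5),((.492,-.3945,.138),100.5))
E
```

```text
t 0.1 grasp [0.2298 0.5265 0.2328] head 66.4 w 0.0920 F [-0.7  0.   0.7]
[-20.07 -15.97  -0.2 ] [ -0.1  -0.  -34.1]
[ -5.82 -23.45   0.  ] [0. 0. 0.]
[  1.42 -24.14   0.  ] [0. 0. 0.]
[  3.09 -23.28   0.  ] [0. 0. 0.]
[0.  0.  9.7] [0. 0. 0.]
```

{"op": "move_arm", "data": {"rows": [[1,-20,-16,-0.2,0,0,-34],[1,-20,-16,-0.2,0,0,-34],[1,-20,-16,-0.2,0,0,-34],[1,-20,-16,-0.2,0,0,-34],[1,-20,-16,-0.2,0,0,-34]]}}

```text
time_s: 0.6
eef_pos: [0.3379, 0.321, 0.4056]
tool_rot: [0.292, -3.127, 0.002]
ft_force: [0.7, 0.5, -0.1]
grip_width: 0.0914
```

{"op": "move_arm", "data": {"rows": [[1,-5.8,-23.5,0,0,0,0],[1,-5.8,-23.5,0,0,0,0],[1,-5.8,-23.5,0,0,0,0],[1,-5.8,-23.5,0,0,0,0],[1,-5.8,-23.5,0,0,0,0]]}}

```text
time_s: 1.1
eef_pos: [0.4388, 0.0986, 0.4056]
tool_rot: [0.291, -3.127, 0.002]
ft_force: [0.4, 1.0, -0.1]
grip_width: 0.0922
```

{"op": "move_arm", "data": {"rows": [[1,1.4,-24,0,0,0,0],[1,1.4,-24,0,0,0,0],[1,1.4,-24,0,0,0,0],[1,1.4,-24,0,0,0,0],[1,1.4,-24,0,0,0,0]]}}

```text
time_s: 1.6
eef_pos: [0.469, -0.1423, 0.4056]
tool_rot: [0.289, -3.127, 0.002]
ft_force: [-0.7, 0.6, 0.7]
grip_width: 0.0917
```

```bash
python3 - <<'E'
from h import *
plan(((.492,-.3945,.235),100.5),((.492,-.3945,.138),100.5))
print(robot.sense()['qpos'].round(2))
E
```

```text
t 1.6 grasp [ 0.4688 -0.1426  0.2346] head 100.6 w 0.0917 F [-0.7  0.6  0.7]
[  2.37 -25.21  -0.  ] [-0.1 -0.1  0.1]
[0.  0.  9.7] [0. 0. 0.]
[-0.54 -0.07  1.83 -0.    1.38 -2.3 ]
```

{"op": "move_arm", "data": {"rows": [[1,2.4,-25.2,0,0,0,0],[1,2.4,-25.2,0,0,0,0],[1,2.4,-25.2,0,0,0,0],[1,2.4,-25.2,0,0,0,0],[1,2.4,-25.2,0,0,0,0]]}}

```text
time_s: 2.1
eef_pos: [0.4908, -0.3909, 0.4053]
tool_rot: [0.289, -3.126, 0.001]
ft_force: [0.8, 0.2, 0.7]
grip_width: 0.092
```

{"op": "move_arm", "data": {"rows": [[1,0,-0.3,0,0,0,0],[1,0,-0.3,0,0,0,0]]}}

```text
time_s: 2.3
eef_pos: [0.491, -0.3949, 0.4041]
tool_rot: [0.285, -3.125, -0.002]
ft_force: [0.2, 0.0, 0.1]
grip_width: 0.092
```

```bash
python3 - <<'E'
from h import *
s=snap('side','s1');t=snap('top','t1')
plan(((.492,-.3945,.138),100.5))
f=lambda im,x0,y0,x1,y1,k:cv2.resize(im[y0:y1,x0:x1],(400,400),interpolation=cv2.INTER_CUBIC)
cv2.imwrite('pics/e1.png',np.hstack([f(t,320,140,440,260,4),f(s,230,60,350,180,4)])[:,:,::-1])
E
```

```text
t 2.4 grasp [ 0.4911 -0.3927  0.234 ] head 100.6 w 0.0918 F [-0.1  0.3 -0. ]
[-0.04 -0.18  9.6 ] [ 0.1 -0.1  0.1]
```

View pics/e1.png

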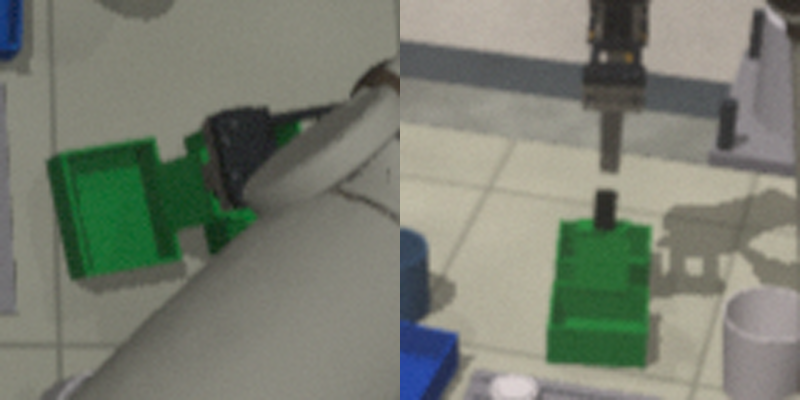

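The side crop shows the finger column (610,150) right above the knob (605,210), so I lower and grip.

{"op": "move_arm", "data": {"rows": [[1,0,-0.2,4,0,0,0],[1,0,-0.2,7,0,0,0],[1,0,-0.2,9.6,0,0,0],[1,0,-0.2,9.6,0,0,0]], "force": 35}}

```text
time_s: 2.8
eef_pos: [0.4909, -0.3917, 0.3048]
tool_rot: [0.292, -3.121, -0.012]
ft_force: [-0.3, -0.4, -0.3]
grip_width: 0.092
```

{"op": "move_arm", "data": {"rows": [[0,0,0,0,0,0,0],[0,0,0,0,0,0,0],[0,0,0,0,0,0,0],[0,0,0,0,0,0,0],[0,0,0,0,0,0,0]]}}

```text
time_s: 3.3
eef_pos: [0.491, -0.3919, 0.3057]
tool_rot: [0.292, -3.122, -0.011]
ft_force: [-0.6, -0.7, 0.0]
grip_width: 0.0538
```

{"op": "move_arm", "data": {"rows": [[0,0,0,0,0,0,0],[0,0,0,0,0,0,0],[0,0,0,0,0,0,0],[0,0,0,0,0,0,0],[0,0,0,0,0,0,0]]}}

```text
time_s: 3.8
eef_pos: [0.4911, -0.3922, 0.3059]
tool_rot: [0.292, -3.122, -0.009]
ft_force: [-0.0, -0.8, -0.1]
grip_width: 0.0237
```

```bash
python3 - <<'E'
from h import *
plan(((.492,-.3945,.138),100.5))
E
```

```text
t 3.8 grasp [ 0.4899 -0.3914  0.135 ] head 100.7 w 0.0237 F [-0.  -0.8 -0.1]
[-0.05 -0.24 -0.31] [ 0.3 -0.3  0.2]
```

{"op": "move_arm", "data": {"rows": [[0,0,0,-2,0,0,0],[0,0,0,-5,0,0,0],[0,0,0,-9,0,0,0],[0,0,0,-13,0,0,0],[0,0,0,-17,0,0,0]]}}

```text
time_s: 4.3
eef_pos: [0.492, -0.3927, 0.476]
tool_rot: [0.292, -3.12, -0.013]
ft_force: [0.4, -0.4, -3.0]
grip_width: 0.0237
```

{"op": "move_arm", "data": {"rows": [[0,0,0,-0.5,0,0,0],[0,0,0,-0.5,0,0,0]]}}

```text
time_s: 4.5
eef_pos: [0.4921, -0.3926, 0.4807]
tool_rot: [0.292, -3.12, -0.013]
ft_force: [-0.4, -0.0, -3.6]
grip_width: 0.024
```

```bash
python3 - <<'E'
from h import *
plan(((.45,-.2,.31),99),((.45,.0,.31),97),((.46,.2,.31),95),((.50,.391,.31),94.8))
print(robot.sense()['qpos'].round(2))
E
```

```text
t 4.5 grasp [ 0.4907 -0.3913  0.3097] head 100.7 w 0.0240 F [-0.4 -0.  -3.6]
[ 0.56 19.71  0.15] [ 0.5 -0.4  1.7]
[-3.13 19.75  0.  ] [0. 0. 2.]
[-3.43 19.73  0.  ] [0. 0. 2.]
[-5.65 18.68  0.  ] [0.  0.  0.2]
[-0.86  0.27  1.32 -0.    1.56 -2.62]
```

{"op": "move_arm", "data": {"rows": [[0,0.1,2,0,0.5,-0.4,1.7],[0,0.2,6,0,0.5,-0.4,1.7],[0,0.3,10,0,0.5,-0.4,1.7],[0,0.4,15,0,0.5,-0.4,1.7],[0,0.5,19.7,0,0.5,-0.4,1.7]]}}

```text
time_s: 5.0
eef_pos: [0.4495, -0.198, 0.4781]
tool_rot: [0.245, -3.127, -0.009]
ft_force: [1.1, 1.1, -3.1]
grip_width: 0.0239
```

{"op": "move_arm", "data": {"rows": [[0,-0.6,4,0,0,0,0.5],[0,-1.2,8,0,0,0,1],[0,-1.9,12,0,0,0,1.5],[0,-2.5,16,0,0,0,2],[0,-3.1,19.8,0,0,0,2]]}}

```text
time_s: 5.5
eef_pos: [0.4484, 0.0042, 0.4752]
tool_rot: [0.19, -3.125, -0.012]
ft_force: [0.0, -0.3, -2.4]
grip_width: 0.0242
```

{"op": "move_arm", "data": {"rows": [[0,-0.7,4,0,0,0,0.5],[0,-1.4,8,0,0,0,1],[0,-2.1,12,0,0,0,1.5],[0,-2.7,16,0,0,0,2],[0,-3.4,19.7,0,0,0,2]]}}

```text
time_s: 6.0
eef_pos: [0.4574, 0.2057, 0.4724]
tool_rot: [0.136, -3.121, -0.011]
ft_force: [0.3, -0.3, -3.6]
grip_width: 0.0238
```

```bash
python3 - <<'E'
from h import *
plan(((.50,.391,.31),94.8))
E
```

```text
t 6.0 grasp [0.4543 0.2068 0.3014] head 95.0 w 0.0238 F [ 0.3 -0.3 -3.6]
[-5.83 18.09 -0.82] [ 0.4 -1.   0.2]
```

{"op": "move_arm", "data": {"rows": [[0,-1.2,4,-0.8,0.4,-1,0.2],[0,-2.4,8,-0.8,0.4,-1,0.2],[0,-3.6,12,-0.8,0.4,-1,0.2],[0,-4.8,15.5,-0.8,0.4,-1,0.2],[0,-5.8,18,-0.8,0.4,-1,0.2]]}}

```text
time_s: 6.5
eef_pos: [0.4992, 0.3922, 0.4756]
tool_rot: [0.133, -3.132, 0.003]
ft_force: [0.3, 0.2, -3.0]
grip_width: 0.0236
```

{"op": "move_arm", "data": {"rows": [[0,0,0,0,0,0,0],[0,0,0,0,0,0,0],[0,0,0,0,0,0,0]]}}

```text
time_s: 6.8
eef_pos: [0.499, 0.3913, 0.4733]
tool_rot: [0.132, -3.128, 0.007]
ft_force: [0.2, -0.3, -3.1]
grip_width: 0.024
```

```bash
python3 - <<'E'
from h import *
s=snap('side','s2');t=snap('top','t2')
plan(((.50,.391,.31),94.8),((.50,.391,.172),94.8))
f=lambda im,x0,y0,x1,y1,k:cv2.resize(im[y0:y1,x0:x1],(400,400),interpolation=cv2.INTER_CUBIC)
cv2.imwrite('pics/e2.png',np.hstack([f(t,20,100,180,260,4),f(s,130,170,310,350,4)])[:,:,::-1])
E
```

```text
t 6.9 grasp [0.4978 0.3906 0.3041] head 94.8 w 0.0242 F [ 0.  -0.1 -2.9]
[-0.07 -0.03 -0.59] [-0.1 -0.5  0. ]
[ 0.   0.  13.8] [0. 0. 0.]
```

View pics/e2.png

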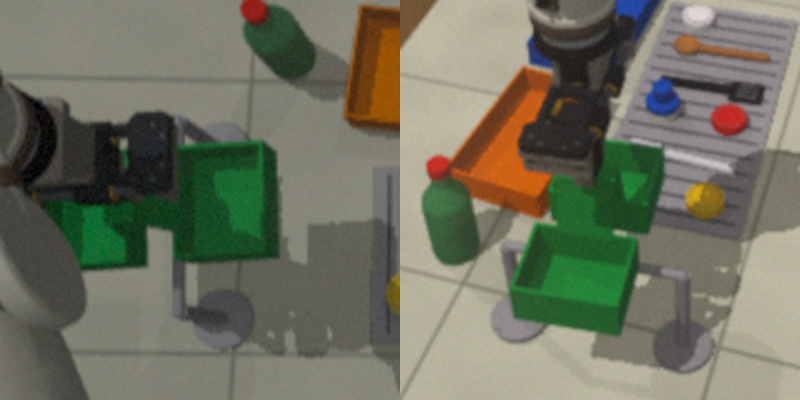

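The pictures show the bar passing under the slot, visible just right of the gripper at (180,270) in the top crop, with the caddy level. I lower it.

{"op": "move_arm", "data": {"rows": [[0,0,0,3,0,0,0],[0,0,0,6,0,0,0],[0,0,0,8,0,0,0],[0,0,0,10,0,0,0],[0,0,0,11,0,0,0]]}}

```text
time_s: 7.4
eef_pos: [0.4979, 0.3898, 0.3632]
tool_rot: [0.129, -3.128, 0.006]
ft_force: [-0.9, 0.2, -4.2]
grip_width: 0.0239
```

```bash
python3 - <<'E'
from h import *
plan(((.50,.391,.173),94.8),)
E
```

```text
t 7.4 grasp [0.4961 0.389  0.1922] head 94.7 w 0.0239 F [-0.9  0.2 -4.2]
[-0.24  0.11  1.91] [-0.2 -0.6 -0.1]
```

{"op": "move_arm", "data": {"rows": [[0,0,0.1,0.8,0,0,0],[0,0,0.1,1.5,0,0,0],[0,0,0.1,1.9,0,0,0],[0,0,0.1,1.9,0,0,0]]}}

```text
time_s: 7.8
eef_pos: [0.4977, 0.3907, 0.3441]
tool_rot: [0.129, -3.128, 0.006]
ft_force: [0.2, -0.8, -4.2]
grip_width: 0.0239
```

```bash
python3 - <<'E'
from h import *
plan(((.50,.391,.171),94.8),)
E
```

```text
t 7.8 grasp [0.4958 0.3899 0.1731] head 94.7 w 0.0239 F [ 0.2 -0.8 -4.2]
[-0.24  0.02  0.21] [-0.2 -0.6 -0.1]
```

{"op": "move_arm", "data": {"rows": [[0,0,0,0.2,0,0,0],[0,0,0,0.4,0,0,0],[0,0,0,0.4,0,0,0]]}}

```text
time_s: 8.1
eef_pos: [0.4979, 0.3908, 0.3418]
tool_rot: [0.13, -3.13, 0.005]
ft_force: [-2.1, -0.6, 3.5]
grip_width: 0.0237
```

```bash
python3 - <<'E'
from h import *
s=snap('side','s3')
plan(((.50,.391,.171),94.8),)
cv2.imwrite('pics/e3.png',cv2.resize(s[200:360,120:300],(720,600),interpolation=cv2.INTER_CUBIC)[:,:,::-1])
E
```

```text
t 8.2 grasp [0.4964 0.3902 0.1708] head 94.7 w 0.0241 F [-1.8 -1.4  4.4]
[-0.21  0.   -0.02] [-0.2 -0.5 -0.1]
```

View pics/e3.png

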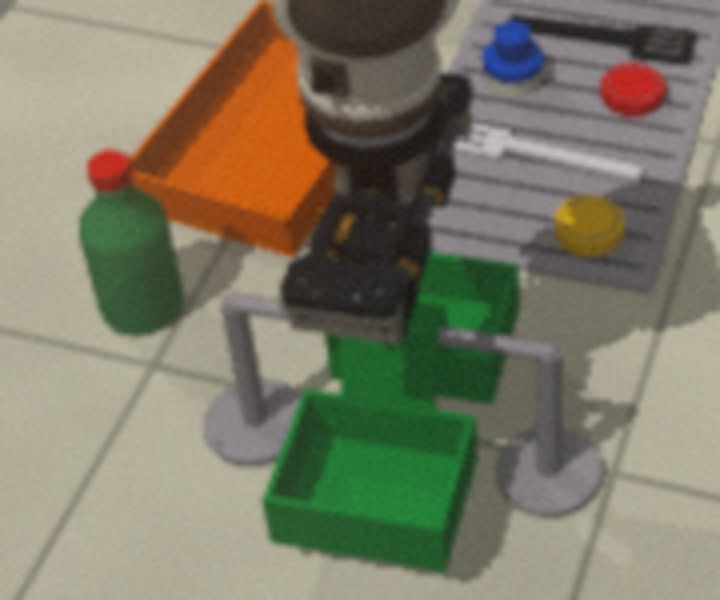

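The caddy is astride the bar between the posts, and the force flipped to +4 N at the expected height. I release and rise.

{"op": "move_arm", "data": {"rows": [[0.2,0,0,0,0,0,0],[0.5,0,0,0,0,0,0],[0.8,0,0,0,0,0,0],[1,0,0,0,0,0,0],[1,0,0,0,0,0,0]]}}

```text
time_s: 8.65
eef_pos: [0.4979, 0.3909, 0.3418]
tool_rot: [0.13, -3.13, 0.005]
ft_force: [-0.5, 0.1, 0.3]
grip_width: 0.054
```

{"op": "move_arm", "data": {"rows": [[1,0,0,-2,0,0,0],[1,0,0,-5,0,0,0],[1,0,0,-9,0,0,0],[1,0,0,-11,0,0,0],[1,0,0,-11,0,0,0]]}}

```text
time_s: 9.15
eef_pos: [0.4994, 0.3915, 0.4563]
tool_rot: [0.13, -3.137, -0.0]
ft_force: [0.3, 0.8, -0.2]
grip_width: 0.0919
```

```bash
python3 - <<'E'
from h import *
plan(((.47,.16,.24),94.8),((.47,.05,.24),94.8))
E
```

```text
t 9.2 grasp [0.4991 0.3915 0.2853] head 94.7 w 0.0919 F [ 0.3  0.8 -0.2]
[  4.84 -22.83   4.53] [ 0.  -0.1 -0.1]
[  0.92 -10.96   0.  ] [0. 0. 0.]
```

```bash
cat >> h.py <<'E'
D=(165,160,332,242)
def find(im=None,only=None):
    t=robot.read_camera('top') if im is None else im
    for n,col,z in(('yellow','yellow',.02),('red','red',.02),('white','white',.02),('brush','blue',.042),('spoon','brown',.018),('turner','black',.016),('fork','white',.016)):
        if only and n not in only: continue
        for c in blobs(t,col,D,60 if n!='fork' else 5)[:2 if n in('white','fork') else 1]:
            r=cv2.minAreaRect(c); g=[onp('top',*p,z)[:2] for p in cv2.boxPoints(r)]
            e=max((g[0]-g[1],g[1]-g[2]),key=np.linalg.norm)
            print(n,'cen',onp('top',*cen(c),z).round(4)[:2],'rect',(sum(g)/4).round(4),'len %.3f'%np.linalg.norm(e),'ang %.1f'%(np.degrees(np.arctan2(e[1],e[0]))%180),'px',np.round(r[0]),cv2.contourArea(c))
E
python3 - <<'E'
from h import *
HS['white']=((0,0,190),(180,45,255))
find(snap('top','t4'))
t=cv2.imread('pics/t0.png'); h=cv2.cvtColor(t,cv2.COLOR_BGR2HSV); print(h[215,205:210].tolist(),h[181,307:311].tolist(),h[200,230].tolist(),h[185,206:210].tolist())
E
```

```text
red cen [0.4378 0.0127] rect [0.4379 0.0127] len 0.048 ang 45.6 px [237. 216.] 199.0
brush cen [0.5346 0.0195] rect [0.5353 0.0192] len 0.043 ang 45.3 px [235. 182.] 169.0
spoon cen [ 0.5071 -0.1295] rect [ 0.4871 -0.1276] len 0.149 ang 179.5 px [284. 200.] 246.5
turner cen [ 0.4543 -0.052 ] rect [ 0.4804 -0.0538] len 0.154 ang 0.4 px [260. 202.] 305.5
[[130, 5, 147], [135, 7, 146], [140, 6, 128], [130, 8, 96], [135, 6, 87]] [[98, 7, 153], [102, 8, 152], [100, 5, 153], [98, 7, 151]] [135, 5, 107] [[130, 5, 148], [150, 5, 148], [165, 3, 147], [135, 7, 147]]
```

```bash
sed -i 's/(0,0,205)/(0,0,132)/' h.py; python3 - <<'E'
from h import *
Pt=lambda a,b:onp('top',155+a/4-.375,95+b/4-.375,.018)[:2]
for n,p,q in(('fork',(203,520),(215,320)),('turner',(420,530),(407,325)),('spoon',(530,520),(519,325))):
    a,b=Pt(*p),Pt(*q); d=b-a; print(n,a.round(4),b.round(4),np.degrees(np.arctan2(d[1],d[0])).round(1),np.linalg.norm(d).round(3))
plan(((.44,.20,.24),50),((.535,.0195,.24),5),((.535,.0195,.057),5))
E
```

```text
fork [0.4111 0.1033] [0.559  0.0986] -1.8 0.148
turner [ 0.4057 -0.0544] [ 0.5575 -0.0439] 3.9 0.152
spoon [ 0.4139 -0.1349] [ 0.5589 -0.1276] 2.9 0.145
t 9.2 grasp [0.4981 0.391  0.2822] head 94.7 w 0.0919 F [-0.6  0.   0. ]
[  7.45 -18.57   4.3 ] [-0.2 -0.3 44.7]
[-18.88  -7.72   0.  ] [ 0.  0. 45.]
[ 0.   0.  18.3] [0. 0. 0.]
```

{"op": "move_arm", "data": {"rows": [[1,7.5,-18.5,4,0,0,44.7],[1,7.5,-18.5,4,0,0,44.7],[1,7.5,-18.5,4,0,0,44.7],[1,7.5,-18.5,4,0,0,44.7],[1,7.5,-18.5,4,0,0,44.7]]}}

```text
time_s: 9.7
eef_pos: [0.4368, 0.1971, 0.4087]
tool_rot: [-1.04, -2.951, 0.016]
ft_force: [0.5, -1.1, 0.3]
grip_width: 0.0921
```

{"op": "move_arm", "data": {"rows": [[1,-18.5,-7.5,0,0,0,45],[1,-18.5,-7.5,0,0,0,45],[1,-18.5,-7.5,0,0,0,45],[1,-18.5,-7.5,0,0,0,45],[1,-18.5,-7.5,0,0,0,45]]}}

```text
time_s: 10.2
eef_pos: [0.535, 0.0181, 0.4052]
tool_rot: [-2.052, -2.366, 0.026]
ft_force: [-0.3, 0.6, 0.1]
grip_width: 0.0918
```

```bash
python3 - <<'E'
from h import *
plan(((.535,.0195,.20),5),((.535,.0195,.057),5))
E
```

```text
t 10.2 grasp [0.5319 0.0171 0.2342] head 8.1 w 0.0918 F [-0.3  0.6  0.1]
[0.15 0.08 3.42] [-1.1  0.2  3.1]
[ 0.   0.  14.3] [0. 0. 0.]
```

{"op": "move_arm", "data": {"rows": [[0.8,0.2,0.1,3.5,-1.1,0.2,3.1],[0.8,0.2,0.1,8,-1.1,0.2,3.1],[0.8,0.2,0.1,12,-1.1,0.2,3.1],[0.8,0.2,0.1,15.5,-1.1,0.2,3.1],[0.8,0.2,0.1,17.7,-1.1,0.2,3.1]], "force": 15}}

```text
time_s: 10.7
eef_pos: [0.5297, 0.0196, 0.2227]
tool_rot: [-2.118, -2.312, 0.007]
ft_force: [-0.3, -0.2, 1.2]
grip_width: 0.0735
```

{"op": "move_arm", "data": {"rows": [[0.8,0,0,0,0,0,0],[0,0,0,0,0,0,0],[0,0,0,0,0,0,0],[0,0,0,0,0,0,0],[0,0,0,0,0,0,0]]}}

```text
time_s: 11.2
eef_pos: [0.5304, 0.0195, 0.2242]
tool_rot: [-2.12, -2.314, 0.004]
ft_force: [0.0, -0.7, 1.3]
grip_width: 0.0486
```

{"op": "move_arm", "data": {"rows": [[0,0,0,0,0,0,0],[0,0,0,0,0,0,0],[0,0,0,0,0,0,0]]}}

```text
time_s: 11.5
eef_pos: [0.5304, 0.0195, 0.2243]
tool_rot: [-2.12, -2.314, 0.004]
ft_force: [0.2, 1.2, -0.9]
grip_width: 0.0485
```

```bash
python3 - <<'E'
from h import *
plan(((.535,.0195,.25),5),((.505,.326,.25),4.8),((.505,.326,.105),4.8))
E
```

```text
t 11.5 grasp [0.5296 0.0196 0.0533] head 5.0 w 0.0485 F [ 0.2  1.2 -0.9]
[ -0.02   0.36 -19.67] [-0.3 -0.1  0. ]
[30.79 -0.32  0.  ] [0.  0.  0.2]
[ 0.   0.  14.5] [0. 0. 0.]
```

The 48.5 mm width means it pinched the 50 mm foot's top edge, so I reopen, rise 1 cm and regrip on the knob.

{"op": "move_arm", "data": {"rows": [[0.8,0,0,0,0,0,0],[0.8,0,0,0,0,0,0],[0.8,0,0,-0.9,-0.3,0,0],[0.8,0,0,-0.9,-0.3,0,0],[0,0,0,-0.9,-0.3,0,0]]}}

```text
time_s: 12.0
eef_pos: [0.5307, 0.0194, 0.2339]
tool_rot: [2.122, 2.316, 0.003]
ft_force: [-0.0, -0.3, -0.6]
grip_width: 0.0676
```

{"op": "move_arm", "data": {"rows": [[0,0,0,0,0,0,0],[0,0,0,0,0,0,0],[0,0,0,0,0,0,0],[0,0,0,0,0,0,0],[0,0,0,0,0,0,0]]}}

```text
time_s: 12.5
eef_pos: [0.5307, 0.0194, 0.2338]
tool_rot: [2.122, 2.316, 0.003]
ft_force: [0.8, -0.3, -1.0]
grip_width: 0.0292
```

{"op": "move_arm", "data": {"rows": [[0,0,0,0,0,0,0],[0,0,0,0,0,0,0],[0,0,0,0,0,0,0]]}}

```text
time_s: 12.8
eef_pos: [0.5307, 0.0194, 0.2338]
tool_rot: [2.122, 2.316, 0.003]
ft_force: [-0.2, -0.2, -0.4]
grip_width: 0.0291
```

```bash
python3 - <<'E'
from h import *
plan(((.53,.0195,.25),5),((.505,.326,.25),4.8),((.505,.326,.105),4.8))
E
```

```text
t 12.8 grasp [0.531  0.0196 0.0628] head 5.0 w 0.0291 F [-0.2 -0.2 -0.4]
[  0.03  -0.04 -18.72] [ 0.1 -0.   0. ]
[30.75  0.18  0.  ] [0.  0.  0.2]
[ 0.   0.  14.5] [0. 0. 0.]
```

{"op": "move_arm", "data": {"rows": [[0,0,0,-4,0,0,0],[0,0,0,-8,0,0,0],[0,0,0,-12,0,0,0],[0,0,0,-16,0,0,0],[0,0,0,-18.7,0,0,0]]}}

```text
time_s: 13.3
eef_pos: [0.5306, 0.0193, 0.4241]
tool_rot: [2.12, 2.314, 0.006]
ft_force: [0.7, 0.2, 0.3]
grip_width: 0.0295
```

{"op": "move_arm", "data": {"rows": [[0,4,0,0,0,0,0],[0,8,0,0,0,0,0],[0,12,0,0,0,0,0],[0,16,0,0,0,0,0],[0,20,0,0,0,0,0]]}}

```text
time_s: 13.8
eef_pos: [0.5126, 0.2201, 0.424]
tool_rot: [2.12, 2.314, 0.006]
ft_force: [0.2, -0.2, 0.1]
grip_width: 0.0293
```

```bash
python3 - <<'E'
from h import *
t=snap('top','t5');s=snap('side','s5')
plan(((.505,.326,.25),4.8),((.505,.326,.105),4.8))
f=lambda im,x0,y0,x1,y1,k:cv2.resize(im[y0:y1,x0:x1],(400,400),interpolation=cv2.INTER_CUBIC)
cv2.imwrite('pics/e5.png',np.hstack([f(t,50,110,190,250,4),f(s,130,200,310,380,4)])[:,:,::-1])
E
```

```text
t 13.9 grasp [0.5128 0.2225 0.2528] head 5.3 w 0.0294 F [-0.  -0.8  0.1]
[10.4   0.26  0.3 ] [ 0.3 -0.1  0.5]
[ 0.   0.  14.5] [0. 0. 0.]
```

View pics/e5.png

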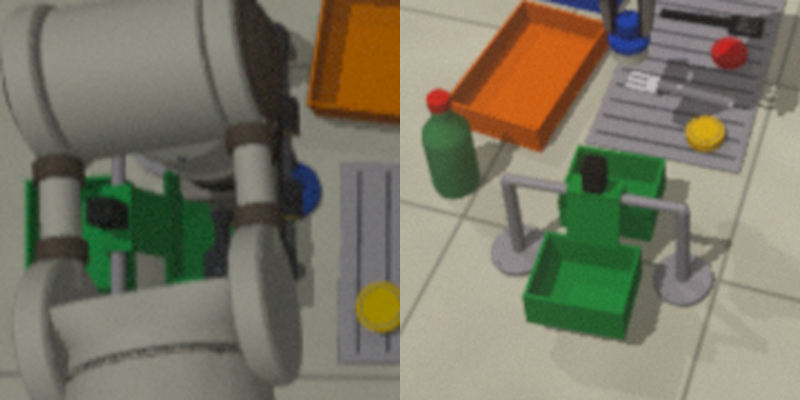

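The caddy hangs level on the bar with both pockets open, and the brush is in the gripper. Lowering into the near pocket.

{"op": "move_arm", "data": {"rows": [[0,4,0.1,0,0.3,0,0.5],[0,8,0.2,0,0.3,0,0.5],[0,10.3,0.2,0,0.3,0,0.5],[0,10.3,0.2,0,0.3,0,0.5],[0,10.3,0.2,5,0.3,0,0.5]]}}

```text
time_s: 14.4
eef_pos: [0.5071, 0.3255, 0.3811]
tool_rot: [2.121, 2.309, 0.022]
ft_force: [2.2, 1.1, 0.7]
grip_width: 0.0295
```

```bash
python3 - <<'E'
from h import *
plan(((.505,.326,.105),4.8),)
E
```

```text
t 14.4 grasp [0.5096 0.3266 0.2102] head 4.9 w 0.0295 F [2.2 1.1 0.7]
[ 0.02 -0.36 10.51] [ 0.8 -0.3  0.1]
```

{"op": "move_arm", "data": {"rows": [[0,0,-0.4,4,0.8,-0.3,0],[0,0,-0.4,7,0.8,-0.3,0],[0,0,-0.4,9.5,0.8,-0.3,0],[0,0,-0.4,10.5,0.8,-0.3,0],[0,0,-0.4,10.5,0.8,-0.3,0]]}}

```text
time_s: 14.9
eef_pos: [0.5045, 0.3246, 0.2747]
tool_rot: [-2.126, -2.312, 0.004]
ft_force: [-0.9, -0.8, 0.4]
grip_width: 0.0291
```

```bash
python3 - <<'E'
from h import *
plan(((.505,.326,.105),4.8),)
E
```

```text
t 14.9 grasp [0.5041 0.3243 0.1037] head 4.8 w 0.0291 F [-0.9 -0.8  0.4]
[ 0.14  0.06 -0.13] [-0.1  0.1 -0. ]
```

{"op": "move_arm", "data": {"rows": [[0.5,0,0,0,0,0,0],[0.5,0,0,0,0,0,0],[0.5,0,0,0,0,0,0],[0.5,0,0,-3,0,0,0],[0.5,0,0,-7,0,0,0]]}}

```text
time_s: 15.4
eef_pos: [0.5039, 0.3244, 0.3439]
tool_rot: [-2.125, -2.311, 0.01]
ft_force: [0.8, 0.1, -0.5]
grip_width: 0.0462
```

{"op": "move_arm", "data": {"rows": [[0.5,0,0,-5,0,0,0],[0.5,0,0,-10,0,0,0],[0.5,-5,0,-10,0,0,0],[0.5,-10,0,-10,0,0,0]]}}

```text
time_s: 15.8
eef_pos: [0.5129, 0.225, 0.4478]
tool_rot: [2.121, 2.315, -0.002]
ft_force: [1.6, -0.1, -0.4]
grip_width: 0.0465
```

```bash
python3 - <<'E'
from h import *
t=snap('top','t6'); find(t)
s=snap('side','s6')
plan(((.44,.169,.12),3),((.44,.169,.028),3))
f=lambda im,x0,y0,x1,y1,k:cv2.resize(im[y0:y1,x0:x1],(400,400),interpolation=cv2.INTER_CUBIC)
cv2.imwrite('pics/e6.png',np.hstack([f(t,50,110,190,250,4),f(s,150,220,290,360,4)])[:,:,::-1])
E
```

```text
yellow cen [0.4324 0.1686] rect [0.4324 0.1684] len 0.046 ang 1.9 px [183. 217.] 214.0
red cen [0.4414 0.0113] rect [0.4401 0.012 ] len 0.047 ang 90.8 px [237. 215.] 156.0
white cen [ 0.4596 -0.2345] rect [ 0.4875 -0.1913] len 0.242 ang 178.6 px [306. 200.] 797.5
white cen [0.5119 0.2139] rect [0.4838 0.1775] len 0.236 ang 1.8 px [180. 200.] 226.5
spoon cen [ 0.5062 -0.1295] rect [ 0.4871 -0.1276] len 0.149 ang 179.5 px [284. 200.] 247.5
turner cen [ 0.4523 -0.0522] rect [ 0.479  -0.0553] len 0.157 ang 0.4 px [260. 202.] 314.5
fork cen [ 0.46   -0.2354] rect [ 0.488 -0.192] len 0.243 ang 178.6 px [306. 200.] 797.5
fork cen [0.5125 0.2147] rect [0.4843 0.1781] len 0.237 ang 1.8 px [180. 200.] 226.5
t 15.9 grasp [0.513  0.2201 0.2747] head 4.5 w 0.0461 F [-0.6  0.9 -0. ]
[-4.53 -7.68 15.52] [-0.2  0.3  1.5]
[0.  0.  9.2] [0. 0. 0.]
```

View pics/e6.png

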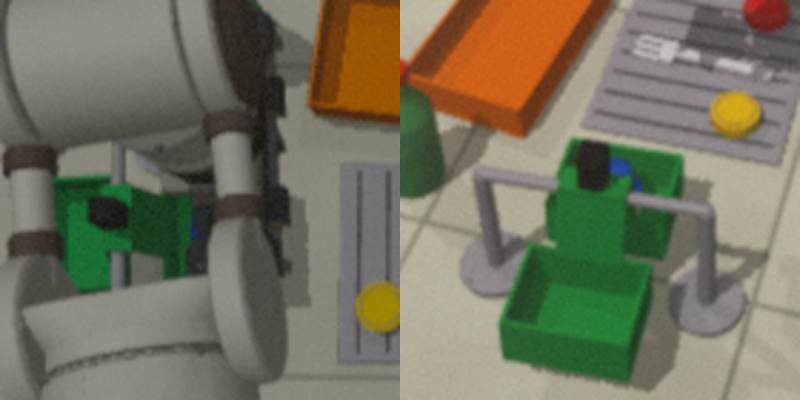

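The blue brush is in the near pocket at (625,175), and the caddy still hangs with a slight tilt. Next is the yellow lid.

```bash
python3 - <<'E'
from h import *
plan(((.4324,.1686,.10),3),((.4324,.1686,.028),3),((.4324,.1686,.13),3),((.69,.18,.13),-5),((.69,.18,.06),-5))
E
```

```text
t 15.9 grasp [0.513  0.2201 0.2747] head 4.5 w 0.0461 F [-0.6  0.9 -0. ]
[-4.5  -8.44 17.53] [-0.2  0.3  1.5]
[0.  0.  7.2] [0. 0. 0.]
[  0.    0.  -10.2] [0. 0. 0.]
[-0.21 25.78  0.  ] [0. 0. 8.]
[0. 0. 7.] [0. 0. 0.]
```

{"op": "move_arm", "data": {"rows": [[0.8,-4.5,-8.4,17.5,0,0.3,1.5],[0.8,-4.5,-8.4,17.5,0,0.3,1.5],[0.8,-4.5,-8.4,17.5,0,0.3,1.5],[0.8,-4.5,-8.4,17.5,0,0.3,1.5],[0.8,-4.5,-8.4,17.5,0,0.3,1.5]]}}

```text
time_s: 16.4
eef_pos: [0.427, 0.1678, 0.2646]
tool_rot: [-2.153, -2.269, 0.023]
ft_force: [-1.1, 0.2, -0.1]
grip_width: 0.0735
```

```bash
python3 - <<'E'
from h import *
plan(((.4324,.1686,.028),3))
E
```

```text
t 16.4 grasp [0.4236 0.1676 0.0936] head 3.0 w 0.0735 F [-1.1  0.2 -0.1]
[0.05 0.67 6.54] [-1.1  0.  -0. ]
```

{"op": "move_arm", "data": {"rows": [[0.8,0,0.7,2.5,-1.1,0,0],[0.8,0,0.7,5,-1.1,0,0],[0.8,0,0.7,6.5,-1.1,0,0],[0.8,0,0.7,6.5,-1.1,0,0],[0,0,0.7,6.5,-1.1,0,0]]}}

```text
time_s: 16.9
eef_pos: [0.4345, 0.1687, 0.2015]
tool_rot: [2.161, 2.278, 0.003]
ft_force: [0.5, -0.1, 0.5]
grip_width: 0.0676
```

{"op": "move_arm", "data": {"rows": [[0,0,0,0,0,0,0],[0,0,0,0,0,0,0],[0,0,0,0,0,0,0],[0,0,0,0,0,0,0],[0,0,0,-0.3,0,0,0]]}}

```text
time_s: 17.4
eef_pos: [0.4349, 0.1688, 0.2052]
tool_rot: [2.161, 2.277, 0.004]
ft_force: [-0.0, 0.5, 0.5]
grip_width: 0.0516
```

```bash
python3 - <<'E'
from h import *
plan(((.4324,.1686,.13),3),((.56,.175,.13),-5),((.69,.18,.13),-5),((.69,.18,.045),-5))
E
```

```text
t 17.4 grasp [0.4355 0.1688 0.0343] head 3.0 w 0.0516 F [-0.   0.5  0.5]
[-0.01 -0.21 -9.58] [0.2 0.  0. ]
[-0.03 12.78  0.  ] [0. 0. 8.]
[ 1.63 12.91  0.  ] [0. 0. 0.]
[0.  0.  8.5] [0. 0. 0.]
```

{"op": "move_arm", "data": {"rows": [[0,0,0,-4,0,0,0],[0,0,0,-9.5,0,0,0],[0,0,4,-9.5,0,0,4],[0,0,8,-9.5,0,0,8],[0,0,12.6,-9.5,0,0,8]]}}

```text
time_s: 17.9
eef_pos: [0.5613, 0.1756, 0.3022]
tool_rot: [2.315, 2.119, 0.007]
ft_force: [-0.2, 0.1, 0.1]
grip_width: 0.0514
```

{"op": "move_arm", "data": {"rows": [[0,1,4.5,0,0,0,0],[0,1.7,9,0,0,0,0],[0,2,13,0,0,0,0],[0,2,13,0,0,0,0],[0,2,13,4,0,0,0]]}}

```text
time_s: 18.4
eef_pos: [0.6957, 0.1841, 0.2688]
tool_rot: [2.31, 2.113, 0.022]
ft_force: [1.5, -0.3, 0.3]
grip_width: 0.0514
```

```bash
python3 - <<'E'
from h import *
plan(((.69,.185,.036),-5))
E
```

```text
t 18.4 grasp [0.6987 0.1843 0.0979] head -5.1 w 0.0514 F [ 1.5 -0.3  0.3]
[ 0.02 -0.69  6.17] [ 1.  -0.2 -0.1]
```

{"op": "move_arm", "data": {"rows": [[0,0,-0.6,3,1,0,0],[0,0,-0.6,5.5,1,0,0],[0,0,-0.6,6.6,1,0,0],[0,0,-0.6,6.6,1,0,0],[0.65,0,-0.6,6.6,1,0,0]]}}

```text
time_s: 18.9
eef_pos: [0.6909, 0.1848, 0.2038]
tool_rot: [-2.317, -2.12, -0.005]
ft_force: [0.1, -0.9, 0.6]
grip_width: 0.0579
```

{"op": "move_arm", "data": {"rows": [[0.65,0,0,0,0,0,0],[0.65,0,0,0,0,0,0],[0.65,0,0,-4,0,0,0],[0.65,0,0,-9,0,0,0],[0.65,0,0,-11,0,0,0]]}}

```text
time_s: 19.4
eef_pos: [0.6921, 0.1847, 0.3208]
tool_rot: [2.315, 2.118, 0.017]
ft_force: [0.6, -0.1, 0.6]
grip_width: 0.0593
```

```bash
python3 - <<'E'
from h import *
plan(((.55,.1,.14),-2),((.4385,.0125,.10),0),((.4385,.0125,.028),0))
E
```

```text
t 19.4 grasp [0.6939 0.1853 0.1498] head -5.1 w 0.0593 F [ 0.6 -0.1  0.6]
[ -9.69 -13.41   0.79] [ 0.6 -0.3 -3.1]
[ -9.13 -10.84   4.  ] [ 0.  0. -2.]
[0.  0.  7.2] [0. 0. 0.]
```

{"op": "move_arm", "data": {"rows": [[0.8,-9.7,-13.4,0.8,0.6,0,-3],[0.8,-9.7,-13.4,0.8,0.6,0,-3],[0.8,-9.7,-13.4,0.8,0.6,0,-3],[0.8,-9.7,-13.4,0.8,0.6,0,-3]]}}

```text
time_s: 19.8
eef_pos: [0.546, 0.0986, 0.3095]
tool_rot: [-2.258, -2.175, 0.001]
ft_force: [-0.3, -0.3, 0.3]
grip_width: 0.0738
```

{"op": "move_arm", "data": {"rows": [[0.8,-9,-10.8,4,0,0,-2],[0.8,-9,-10.8,4,0,0,-2],[0.8,-9,-10.8,4,0,0,-2],[0.8,-9,-10.8,4,0,0,-2]]}}

```text
time_s: 20.2
eef_pos: [0.4289, 0.0119, 0.2659]
tool_rot: [-2.217, -2.205, 0.01]
ft_force: [0.6, -0.4, 0.0]
grip_width: 0.0735
```

```bash
python3 - <<'E'
from h import *
t=snap('top','t7'); find(t,['white','red','turner','spoon','fork'])
plan(((.4385,.0125,.028),0))
cv2.imwrite('pics/e7.png',cv2.resize(t[80:260,150:350],None,fx=3,fy=3,interpolation=cv2.INTER_CUBIC)[:,:,::-1])
E
```

```text
white cen [0.4859 0.0084] rect [0.4856 0.0087] len 0.122 ang 76.6 px [238. 200.] 838.5
white cen [ 0.4738 -0.2479] rect [ 0.4879 -0.2165] len 0.242 ang 178.6 px [314. 200.] 679.0
spoon cen [ 0.5063 -0.1296] rect [ 0.4871 -0.1276] len 0.149 ang 179.5 px [284. 200.] 248.0
turner cen [0.3806 0.0113] rect [0.3823 0.0111] len 0.070 ang 90.6 px [237. 235.] 256.0
fork cen [0.4864 0.0083] rect [0.4861 0.0087] len 0.122 ang 76.6 px [238. 200.] 838.5
fork cen [ 0.4743 -0.2488] rect [ 0.4884 -0.2173] len 0.243 ang 178.6 px [314. 200.] 679.0
t 20.2 grasp [0.4305 0.0131 0.0972] head -0.3 w 0.0736 F [ 0.7 -0.4  1. ]
[-0.01  0.72  6.92] [-0.5 -0.3 -0.3]
```

{"op": "move_arm", "data": {"rows": [[0.8,0,0.7,2.5,-0.5,-0.3,0],[0.8,0,0.7,5,-0.5,-0.3,0],[0.8,0,0.7,6.9,-0.5,-0.3,0],[0.8,0,0.7,6.9,-0.5,-0.3,0],[0,0,0.7,6.9,-0.5,-0.3,0]]}}

```text
time_s: 20.75
eef_pos: [0.4397, 0.0127, 0.2003]
tool_rot: [2.225, 2.215, 0.002]
ft_force: [-0.1, 0.9, -0.7]
grip_width: 0.0675
```

{"op": "move_arm", "data": {"rows": [[0,0,0,0,0,0,0],[0,0,0,0,0,0,0],[0,0,0,0,0,0,0],[0,0,0,0,0,0,0],[0,0,0,-0.3,0,0,0]]}}

```text
time_s: 21.25
eef_pos: [0.4399, 0.0126, 0.2038]
tool_rot: [2.225, 2.214, 0.003]
ft_force: [-0.2, -0.2, 1.2]
grip_width: 0.0509
```

```bash
python3 - <<'E'
from h import *
plan(((.4385,.0125,.13),-1),((.57,.07,.13),-3),((.69,.12,.13),-5),((.69,.12,.03),-5))
E
```

```text
t 21.2 grasp [0.4404 0.0125 0.0328] head -0.3 w 0.0509 F [-0.2 -0.2  1.2]
[-0.02 -0.11 -9.72] [0.2 0.  0.7]
[ 5.98 13.05  0.  ] [0. 0. 2.]
[ 5.62 11.72  0.  ] [0. 0. 2.]
[ 0.  0. 10.] [0. 0. 0.]
```

{"op": "move_arm", "data": {"rows": [[0,0,0,-4,0,0,0],[0,0,0,-9.5,0,0,0],[0,2,4.5,-9.5,0,0,2],[0,4,9,-9.5,0,0,3],[0,6,13,-9.5,0,0,3]]}}

```text
time_s: 21.75
eef_pos: [0.5714, 0.0728, 0.3009]
tool_rot: [2.281, 2.153, 0.006]
ft_force: [0.2, 0.0, -0.2]
grip_width: 0.0511
```

{"op": "move_arm", "data": {"rows": [[0,2,4.5,0,0,0,2],[0,4,9,0,0,0,2],[0,5.6,11.7,0,0,0,2],[0,5.6,11.7,0,0,0,2],[0,5.6,11.7,4,0,0,2]]}}

```text
time_s: 22.25
eef_pos: [0.6944, 0.1222, 0.2675]
tool_rot: [2.311, 2.108, 0.02]
ft_force: [1.0, -0.5, -0.2]
grip_width: 0.0516
```

```bash
python3 - <<'E'
from h import *
plan(((.69,.12,.03),-5))
E
```

```text
t 22.2 grasp [0.6975 0.122  0.0966] head -5.3 w 0.0516 F [ 1.  -0.5 -0.2]
[-0.26 -0.54  6.65] [ 1.  -0.  -0.3]
```

{"op": "move_arm", "data": {"rows": [[0,-0.2,-0.5,3,1,0,0],[0,-0.2,-0.5,5.5,1,0,0],[0,-0.2,-0.5,6.6,1,0,0],[0,-0.2,-0.5,6.6,1,0,0],[0.65,-0.2,-0.5,6.6,1,0,0]]}}

```text
time_s: 22.75
eef_pos: [0.6905, 0.1204, 0.2025]
tool_rot: [2.32, 2.116, 0.002]
ft_force: [0.8, 0.3, -0.1]
grip_width: 0.058
```

{"op": "move_arm", "data": {"rows": [[0.65,0,0,0,0,0,0],[0.65,0,0,0,0,0,0],[0.65,0,0,-4,0,0,0],[0.65,0,0,-9,0,0,0],[0.65,0,0,-11,0,0,0]]}}

```text
time_s: 23.25
eef_pos: [0.6916, 0.1205, 0.3193]
tool_rot: [2.316, 2.112, 0.013]
ft_force: [0.9, -0.6, 0.9]
grip_width: 0.0596
```

```bash
python3 - <<'E'
from h import *
t=snap('top','t8'); find(t)
plan(((.6,-.05,.15),-2),((.54,-.195,.10),-3),((.54,-.195,.028),-3))
cv2.imwrite('pics/e8.png',cv2.resize(t[80:260,150:350],None,fx=3,fy=3,interpolation=cv2.INTER_CUBIC)[:,:,::-1])
E
```

```text
white cen [0.4979 0.2087] rect [0.482  0.2021] len 0.238 ang 2.2 px [172. 200.] 743.0
white cen [ 0.4704 -0.2453] rect [ 0.4879 -0.2165] len 0.242 ang 178.6 px [314. 200.] 714.5
spoon cen [ 0.5163 -0.1288] rect [ 0.4886 -0.1276] len 0.146 ang 179.5 px [284. 200.] 202.0
turner cen [ 0.4556 -0.052 ] rect [ 0.482  -0.0538] len 0.157 ang 0.5 px [260. 202.] 350.5
fork cen [0.4985 0.2095] rect [0.4825 0.2028] len 0.239 ang 2.2 px [172. 200.] 743.0
fork cen [ 0.4709 -0.2462] rect [ 0.4884 -0.2173] len 0.243 ang 178.6 px [314. 200.] 714.5
t 23.3 grasp [0.6948 0.1205 0.1508] head -5.3 w 0.0596 F [ 1.6 -0.2  2.3]
[-17.83  -7.62  -0.06] [ 0.9 -0.1 -3.3]
[-14.7   -5.49   5.  ] [0. 0. 1.]
[0.  0.  7.2] [0. 0. 0.]
```

View pics/e8.png

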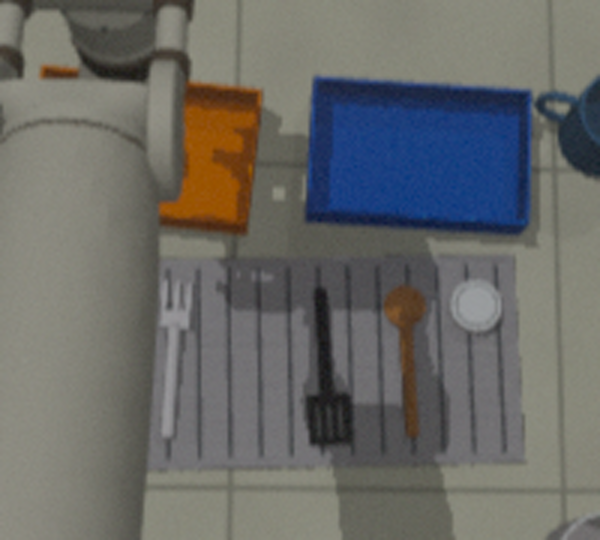

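Utensils and the white lid are unchanged: white at (476,305) in the crop, which is (308.5,181.4) in the full image.

```bash
python3 - <<'E'
from h import *
w=onp('top',308.4,181.2,.02); print(w)
g=list(w[:2])
plan(((.6,-.05,.15),-2),((*g,.10),-3),((*g,.028),-3))
E
```

```text
[ 0.543481   -0.19911364  0.02      ]
t 23.3 grasp [0.6948 0.1205 0.1508] head -5.3 w 0.0596 F [ 1.6 -0.2  2.3]
[-17.83  -7.62  -0.06] [ 0.9 -0.1 -3.3]
[-15.1   -5.13   5.  ] [0. 0. 1.]
[0.  0.  7.2] [0. 0. 0.]
```

{"op": "move_arm", "data": {"rows": [[0.8,-17.8,-7.6,0,0.9,0,-3],[0.8,-17.8,-7.6,0,0.9,0,-3],[0.8,-17.8,-7.6,0,0.9,0,-3],[0.8,-17.8,-7.6,0,0.9,0,-3],[0.8,-17.8,-7.6,0,0.9,0,-3]]}}

```text
time_s: 23.8
eef_pos: [0.5985, -0.0537, 0.3205]
tool_rot: [-2.27, -2.171, 0.002]
ft_force: [0.1, 0.5, 0.3]
grip_width: 0.0734
```

{"op": "move_arm", "data": {"rows": [[0.8,-15.1,-5.1,5,0,0,1],[0.8,-15.1,-5.1,5,0,0,1],[0.8,-15.1,-5.1,5,0,0,1],[0.8,-15.1,-5.1,5,0,0,1],[0.8,-15.1,-5.1,5,0,0,1]]}}

```text
time_s: 24.3
eef_pos: [0.5397, -0.204, 0.2692]
tool_rot: [-2.291, -2.146, 0.003]
ft_force: [0.5, 0.4, -0.4]
grip_width: 0.0737
```

```bash
python3 - <<'E'
from h import *
plan(((.5435,-.199,.028),-3))
E
```

```text
t 24.3 grasp [ 0.5392 -0.2038  0.0982] head -3.8 w 0.0737 F [ 0.5  0.4 -0.4]
[0.52 0.37 7.02] [-0.2 -0.  -0.8]
```

{"op": "move_arm", "data": {"rows": [[0.8,0.5,0.4,2.5,0,0,0],[0.8,0.5,0.4,5,0,0,0],[0.8,0.5,0.4,7,0,0,0],[0.8,0.5,0.4,7,0,0,0],[0,0.5,0.4,7,0,0,0]]}}

```text
time_s: 24.8
eef_pos: [0.5446, -0.198, 0.1994]
tool_rot: [-2.29, -2.147, 0.002]
ft_force: [-0.2, -0.1, 0.5]
grip_width: 0.0673
```

{"op": "move_arm", "data": {"rows": [[0,0,0,0,0,0,0],[0,0,0,0,0,0,0],[0,0,0,0,0,0,0],[0,0,0,0,0,0,0],[0,0,0,-0.3,0,0,0]]}}

```text
time_s: 25.3
eef_pos: [0.5444, -0.1979, 0.2023]
tool_rot: [-2.289, -2.147, 0.003]
ft_force: [0.2, -0.4, -0.8]
grip_width: 0.0514
```

```bash
python3 - <<'E'
from h import *
plan(((.54,-.199,.13),-3),((.62,-.06,.13),-4),((.685,.062,.13),-5),((.69,.062,.03),-5))
E
```

```text
t 25.3 grasp [ 0.5438 -0.1977  0.0313] head -3.7 w 0.0514 F [ 0.2 -0.4 -0.8]
[-0.13 -0.47 -9.87] [-0.2 -0.1 -0.7]
[14.3   7.26  0.  ] [0. 0. 1.]
[12.62  5.63  0.  ] [0. 0. 1.]
[ 0.04  0.5  10.  ] [0. 0. 0.]
```

{"op": "move_arm", "data": {"rows": [[0,0,0,-4,0,0,0],[0,0,0,-9.8,0,0,0],[0,4,2,-9.8,0,0,0],[0,8,4,-9.8,0,0,0],[0,12,6,-9.8,0,0,0]]}}

```text
time_s: 25.8
eef_pos: [0.6129, -0.0812, 0.3013]
tool_rot: [-2.292, -2.146, 0.002]
ft_force: [0.6, -0.8, -0.0]
grip_width: 0.0514
```

{"op": "move_arm", "data": {"rows": [[0,4,2,0,0,0,0],[0,8,4,0,0,0,0],[0,12,6,0,0,0,1],[0,14.7,6.5,0,0,0,1],[0,14.7,6.5,0,0,0,1]]}}

```text
time_s: 26.3
eef_pos: [0.6877, 0.0647, 0.3008]
tool_rot: [-2.305, -2.131, 0.001]
ft_force: [-1.4, -0.5, -1.0]
grip_width: 0.0513
```

```bash
python3 - <<'E'
from h import *
plan(((.69,.062,.03),-5))
E
```

```text
t 26.3 grasp [0.6873 0.0649 0.1298] head -4.5 w 0.0513 F [-1.4 -0.5 -1. ]
[-0.26  0.28  9.98] [-0.1 -0.1  0.5]
```

{"op": "move_arm", "data": {"rows": [[0,-0.1,0.3,4,0,0,0],[0,-0.1,0.3,8,0,0,0],[0,-0.1,0.3,9.9,0,0,0],[0,-0.1,0.3,9.9,0,0,0],[0.65,-0.1,0.3,9.9,0,0,0]]}}

```text
time_s: 26.8
eef_pos: [0.6908, 0.0629, 0.2031]
tool_rot: [-2.307, -2.131, -0.0]
ft_force: [0.5, -0.2, 0.8]
grip_width: 0.0574
```

{"op": "move_arm", "data": {"rows": [[0.65,0,0,0,0,0,0],[0.65,0,0,0,0,0,0],[0.65,0,0,-4,0,0,0],[0.65,0,0,-9,0,0,0],[0.65,0,0,-11,0,0,0]]}}

```text
time_s: 27.3
eef_pos: [0.6924, 0.0627, 0.3206]
tool_rot: [2.303, 2.127, 0.011]
ft_force: [0.8, 0.4, 0.5]
grip_width: 0.0597
```

```bash
python3 - <<'E'
from h import *
plan(((.58,.10,.15),40),((.487,.1015,.10),88),((.487,.1015,.027),88))
E
```

```text
t 27.3 grasp [0.6939 0.0628 0.1496] head -4.5 w 0.0597 F [0.8 0.4 0.5]
[  2.83 -11.5   -0.14] [  0.5   0.2 -44.5]
[ 6.09 -7.03  5.  ] [  0.   0. -48.]
[0.  0.  7.3] [0. 0. 0.]
```

{"op": "move_arm", "data": {"rows": [[0.5,2.8,-11.5,0,0,0,-44],[0.5,2.8,-11.5,0,0,0,-44],[0.5,2.8,-11.5,0,0,0,-44],[0.5,2.8,-11.5,0,0,0,-44],[0.5,2.8,-11.5,0,0,0,-44]]}}

```text
time_s: 27.8
eef_pos: [0.5794, 0.1001, 0.3211]
tool_rot: [1.353, 2.824, 0.008]
ft_force: [0.1, 0.4, 0.6]
grip_width: 0.0462
```

{"op": "move_arm", "data": {"rows": [[0.5,6,-7,0,0,0,-46],[0.5,6,-7,0,0,0,-46],[0.5,6,-7,2,0,0,-46],[0.5,6,-7,4,0,0,-46],[0.5,6,-7,5,0,0,-46]]}}

```text
time_s: 28.3
eef_pos: [0.4872, 0.1031, 0.2699]
tool_rot: [0.225, 3.122, 0.001]
ft_force: [-0.8, 0.0, 0.1]
grip_width: 0.0459
```

```bash
python3 - <<'E'
from h import *
plan(((.487,.101,.08),88),((.487,.101,.027),88))
E
```

```text
t 28.3 grasp [0.4892 0.1031 0.0989] head 81.8 w 0.0459 F [-0.8  0.   0.1]
[ 0.01 -0.21  1.89] [ 0.1  0.7 -6.2]
[0.  0.  5.3] [0. 0. 0.]
```

{"op": "move_arm", "data": {"rows": [[0.5,0,-0.2,2,0,0.7,-6.2],[0.5,0,-0.2,4.5,0,0.7,-6.2],[0.5,0,-0.2,7.2,0,0.7,-6.2],[0.5,0,-0.2,7.2,0,0.7,-6.2],[0,0,-0.2,7.2,0,0.7,-6.2]], "force": 25}}

```text
time_s: 28.8
eef_pos: [0.4882, 0.101, 0.1987]
tool_rot: [0.056, 3.141, 0.002]
ft_force: [0.0, 0.8, 0.4]
grip_width: 0.0397
```

{"op": "move_arm", "data": {"rows": [[0,0,0,0,0,0,0],[0,0,0,0,0,0,0],[0,0,0,0,0,0,0],[0,0,0,0,0,0,0],[0,0,0,-0.3,0,0,0]]}}

```text
time_s: 29.3
eef_pos: [0.488, 0.101, 0.2015]
tool_rot: [-0.056, -3.141, -0.001]
ft_force: [0.0, 0.5, -0.1]
grip_width: 0.0126
```

```bash
python3 - <<'E'
from h import *
plan(((.487,.101,.13),88),((.60,-.02,.13),42),((.728,-.138,.13),-3),((.728,-.138,.04),-3))
E
```

```text
t 29.3 grasp [0.4879 0.1012 0.0305] head 88.0 w 0.0126 F [ 0.   0.5 -0.1]
[ 0.1   0.   -9.95] [ 0.1 -0.  -0. ]
[-11.72 -11.7    0.  ] [ 0.  0. 46.]
[-17.33   1.62   0.  ] [ 0.  0. 45.]
[0. 0. 9.] [0. 0. 0.]
```

{"op": "move_arm", "data": {"rows": [[0,0,0,-5,0,0,0],[0,0,0,-9.9,0,0,0],[0,-3,-3,-9.9,0,0,9],[0,-6,-6,-9.9,0,0,17],[0,-9,-9,-9.9,0,0,25]]}}

```text
time_s: 29.8
eef_pos: [0.5755, 0.0069, 0.3013]
tool_rot: [0.742, 3.052, 0.002]
ft_force: [0.1, 0.4, 0.1]
grip_width: 0.0125
```

```bash
python3 - <<'E'
from h import *
plan(((.64,-.07,.13),30),((.715,-.138,.13),-3),((.715,-.138,.034),-3))
E
```

```text
t 29.8 grasp [0.5757 0.007  0.1303] head 62.7 w 0.0125 F [0.1 0.4 0.1]
[-9.26 -3.87  0.03] [ 0.1  0.  32.7]
[-9.64  3.1   0.  ] [ 0.  0. 33.]
[0.  0.  9.6] [0. 0. 0.]
```

{"op": "move_arm", "data": {"rows": [[0,-3,-1,0,0,0,8.5],[0,-6,-2,0,0,0,17],[0,-9.2,-3.8,0,0,0,25],[0,-9.2,-3.8,0,0,0,33]]}}

```text
time_s: 30.2
eef_pos: [0.6413, -0.0728, 0.3013]
tool_rot: [1.59, 2.706, 0.001]
ft_force: [-0.5, 0.1, 0.4]
grip_width: 0.0126
```

{"op": "move_arm", "data": {"rows": [[0,-3,1,0,0,0,8.5],[0,-6,2,0,0,0,17],[0,-9.6,3.1,0,0,0,25],[0,-9.6,3.1,0,0,0,33],[0,-9.6,3.1,0,0,0,33]]}}

```text
time_s: 30.7
eef_pos: [0.7153, -0.1423, 0.3007]
tool_rot: [2.296, 2.143, 0.001]
ft_force: [1.0, 0.2, -1.0]
grip_width: 0.0124
```

```bash
python3 - <<'E'
from h import *
plan(((.715,-.138,.034),-3))
E
```

```text
t 30.7 grasp [ 0.7155 -0.1424  0.1297] head -3.9 w 0.0124 F [ 1.   0.2 -1. ]
[ 0.43 -0.07  9.57] [ 0.1  0.  -0.9]
```

{"op": "move_arm", "data": {"rows": [[0,0.4,0,4,0,0,0],[0,0.4,0,7.5,0,0,0],[0,0.4,0,9.6,0,0,0],[0,0.4,0,9.6,0,0,0],[0.25,0.4,0,9.6,0,0,0]]}}

```text
time_s: 31.2
eef_pos: [0.7156, -0.1379, 0.2054]
tool_rot: [2.293, 2.146, 0.001]
ft_force: [0.6, -0.2, 1.0]
grip_width: 0.0188
```

{"op": "move_arm", "data": {"rows": [[0.25,0,0,0,0,0,0],[0.25,0,0,0,0,0,0],[0.25,0,0,-4,0,0,0],[0.25,0,0,-9,0,0,0],[0.25,0,0,-11,0,0,0]]}}

```text
time_s: 31.7
eef_pos: [0.7168, -0.1383, 0.3235]
tool_rot: [2.285, 2.14, 0.009]
ft_force: [1.0, -0.1, 1.9]
grip_width: 0.0231
```

```bash
python3 - <<'E'
from h import *
t=snap('top','t9'); find(t,['spoon','turner'])
cv2.imwrite('pics/e9.png',cv2.resize(t[80:260,150:350],None,fx=3,fy=3,interpolation=cv2.INTER_CUBIC)[:,:,::-1])
plan(((.61,-.135,.15),40),((.489,-.131,.1),93),((.489,-.131,.027),93))
E
```

```text
t 31.8 grasp [ 0.72   -0.1394  0.1551] head -3.8 w 0.0227 F [ 1.8 -0.   2.1]
[ -0.36 -10.74   0.34] [  0.8   0.6 -43.8]
[ 8.08 -9.01  5.  ] [  0.   0. -53.]
[0.  0.  7.3] [0. 0. 0.]
```

View pics/e9.png

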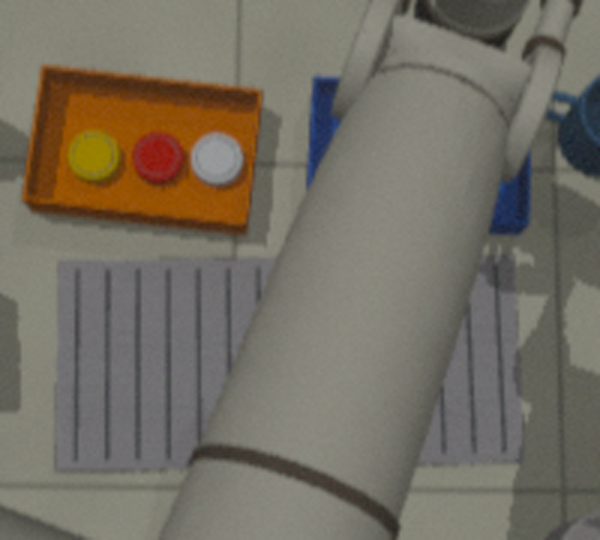

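All three lids lie in the orange tray. Next is the spoon.

{"op": "move_arm", "data": {"rows": [[0.5,-0.4,-10.7,0,0,0,-43],[0.5,-0.4,-10.7,0,0,0,-43],[0.5,-0.4,-10.7,0,0,0,-43],[0.5,-0.4,-10.7,0,0,0,-43],[0.5,-0.4,-10.7,0,0,0,-43]]}}

```text
time_s: 32.25
eef_pos: [0.6098, -0.1353, 0.3251]
tool_rot: [1.332, 2.826, 0.003]
ft_force: [0.4, 0.0, 0.2]
grip_width: 0.0462
```

{"op": "move_arm", "data": {"rows": [[0.5,8,-9,0,0,0,-42],[0.5,8,-9,0,0,0,-42],[0.5,8,-9,2,0,0,-42],[0.5,8,-9,4,0,0,-42],[0.5,8,-9,4,0,0,-42]]}}

```text
time_s: 32.75
eef_pos: [0.4884, -0.1306, 0.2809]
tool_rot: [0.222, 3.121, -0.005]
ft_force: [-0.3, -0.5, -0.1]
grip_width: 0.0457
```

```bash
python3 - <<'E'
from h import *
s=snap('side','s10')
for c in ('brown','black'):
  for b in blobs(s,c,(225,165,325,285),20)[:2]: print(c,np.round(cen(b)),onp('side',*cen(b),.016).round(3),cv2.boundingRect(b))
plan(((.489,-.131,.08),93),((.489,-.131,.027),93))
E
```

```text
brown [270. 192.] [ 0.502 -0.126  0.016] (253, 186, 43, 12)
black [267. 209.] [ 0.489 -0.041  0.016] (248, 205, 36, 11)
t 32.8 grasp [ 0.4917 -0.1318  0.1112] head 82.1 w 0.0459 F [-0.5  1.   0. ]
[ 0.07 -0.    3.11] [ -0.3   0.9 -10.9]
[0.  0.  5.3] [0. 0. 0.]
```

{"op": "move_arm", "data": {"rows": [[0.5,0,0,2,0,0.9,-8],[0.5,0,0,4.5,0,0.9,-10.9],[0.5,0,0,7.5,0,0.9,-10.9],[0.5,0,0,8.4,0,0.9,-10.9],[0,0,0,8.4,0,0.9,-10.9]]}}

```text
time_s: 33.3
eef_pos: [0.4906, -0.1313, 0.1982]
tool_rot: [0.081, -3.139, 0.006]
ft_force: [0.3, -0.3, -0.1]
grip_width: 0.0399
```

{"op": "move_arm", "data": {"rows": [[0,0,0,0,0,0,0],[0,0,0,0,0,0,0],[0,0,0,0,0,0,0],[0,0,0,0,0,0,0],[0,0,0,-0.3,0,0,0]]}}

```text
time_s: 33.8
eef_pos: [0.4904, -0.1312, 0.2012]
tool_rot: [0.081, -3.138, 0.006]
ft_force: [-0.6, -0.5, 0.1]
grip_width: 0.0127
```

```bash
python3 - <<'E'
from h import *
plan(((.487,-.131,.13),93),((.57,-.135,.13),45),((.654,-.14,.13),-3),((.654,-.14,.034),-3))
E
```

```text
t 33.8 grasp [ 0.4901 -0.1318  0.0302] head 93.0 w 0.0127 F [-0.6 -0.5  0.1]
[ 0.37  0.   -9.98] [-0.2 -0.1 -0. ]
[-8.27 -0.83  0.  ] [ 0.  0. 48.]
[-6.29  5.59  0.  ] [ 0.  0. 48.]
[0.  0.  9.6] [0. 0. 0.]
```

{"op": "move_arm", "data": {"rows": [[0,0,0,-5,0,0,0],[0,0,0,-10,0,0,0],[0,-3,0,-10,0,0,8.5],[0,-6,-0.5,-10,0,0,17],[0,-8,-0.8,-10,0,0,25]]}}

```text
time_s: 34.3
eef_pos: [0.5723, -0.1348, 0.3022]
tool_rot: [0.609, 3.081, -0.007]
ft_force: [0.4, -0.1, -0.3]
grip_width: 0.0128
```

```bash
python3 - <<'E'
from h import *
plan(((.615,-.135,.13),30),((.654,-.14,.13),-3),((.654,-.14,.034),-3))
E
```

```text
t 34.3 grasp [ 0.5723 -0.1356  0.1312] head 67.6 w 0.0128 F [ 0.4 -0.1 -0.3]
[-3.95  1.6   0.12] [-0.2  0.2 37.6]
[-2.38  3.13  0.  ] [ 0.  0. 33.]
[0.  0.  9.6] [0. 0. 0.]
```

{"op": "move_arm", "data": {"rows": [[0,-1,0.4,0,0,0,8.5],[0,-2,0.8,0,0,0,17],[0,-3,1.2,0,0,0,25],[0,-4,1.6,0,0,0,33],[0,-4,1.6,0,0,0,37.6]]}}

```text
time_s: 34.8
eef_pos: [0.6162, -0.1352, 0.3021]
tool_rot: [1.575, 2.715, -0.006]
ft_force: [0.1, 0.4, -0.9]
grip_width: 0.0123
```

{"op": "move_arm", "data": {"rows": [[0,-0.6,0.8,0,0,0,8.5],[0,-1.2,1.6,0,0,0,17],[0,-1.8,2.4,0,0,0,25],[0,-2.4,3.1,0,0,0,33],[0,-2.4,3.1,0,0,0,33]]}}

```text
time_s: 35.3
eef_pos: [0.6554, -0.1408, 0.3021]
tool_rot: [2.281, 2.155, -0.005]
ft_force: [-0.1, 0.4, -0.6]
grip_width: 0.0128
```

```bash
python3 - <<'E'
from h import *
plan(((.654,-.14,.034),-3))
E
```

```text
t 35.3 grasp [ 0.6555 -0.1416  0.1311] head -3.3 w 0.0128 F [-0.1  0.4 -0.6]
[ 0.12 -0.16  9.7 ] [ 0.   0.3 -0.3]
```

{"op": "move_arm", "data": {"rows": [[0,0.1,-0.1,4,0,0,0],[0,0.1,-0.1,7.5,0,0,0],[0,0.1,-0.1,9.7,0,0,0],[0,0.1,-0.1,9.7,0,0,0],[0.22,0.1,-0.1,9.7,0,0,0]]}}

```text
time_s: 35.8
eef_pos: [0.6545, -0.1402, 0.2056]
tool_rot: [2.279, 2.157, -0.005]
ft_force: [0.7, -1.7, 0.8]
grip_width: 0.0187
```

{"op": "move_arm", "data": {"rows": [[0.22,0,0,0,0,0,0],[0.22,0,0,0,0,0,0],[0.22,0,0,-4,0,0,0],[0.22,0,0,-9,0,0,0],[0.22,0,0,-11,0,0,0]]}}

```text
time_s: 36.3
eef_pos: [0.6559, -0.1402, 0.323]
tool_rot: [2.271, 2.151, 0.002]
ft_force: [-0.4, -0.2, 0.4]
grip_width: 0.02
```

```bash
python3 - <<'E'
from h import *
s=snap('side','s11'); snap('top','t11')
cv2.imwrite('pics/e11.png',cv2.resize(s[140:290,150:330],(720,600),interpolation=cv2.INTER_CUBIC)[:,:,::-1])
plan(((.58,-.09,.15),45),((.482,-.05,.1),94),((.482,-.05,.027),94))
E
```

```text
t 36.4 grasp [ 0.6578 -0.1418  0.1513] head -3.1 w 0.0203 F [0.9 0.7 0.6]
[ 4.6  -7.86  0.  ] [  0.4   0.7 -48.1]
[ 9.76 -4.1   5.  ] [  0.   0. -49.]
[0.  0.  7.3] [0. 0. 0.]
```

View pics/e11.png

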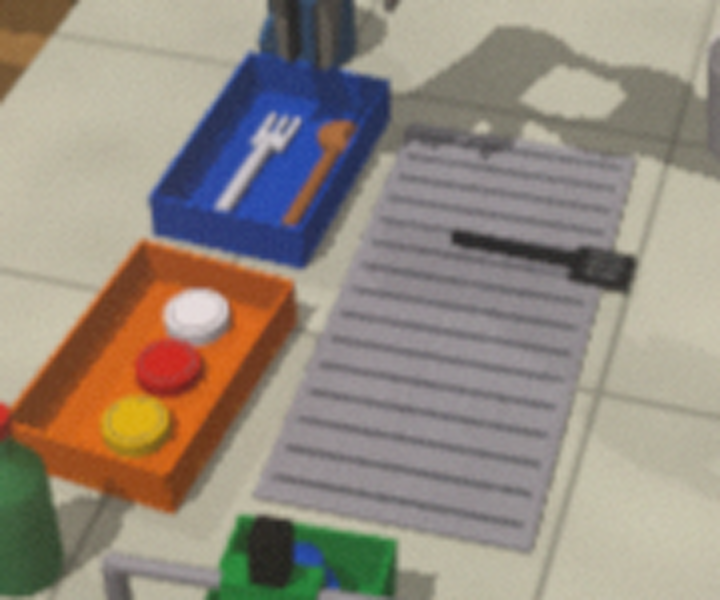

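Fork and spoon are in the blue tray. The turner has been knocked: its handle now runs from (455,237) to (575,262) in the crop, so I remeasure it.

```bash
python3 - <<'E'
from h import *
P=lambda a,b:onp('side',150+a/4-.4,140+b/4-.4,.016)
a,b,c=P(455,237),P(573,261),P(632,272)
d=b-a; L=np.linalg.norm(d); o=a+d/L*.075; print(a,b,c,L,'origin',o,'ang',np.degrees(np.arctan2(d[1],d[0])))
t=cv2.imread('pics/t11.png')[:,:,::-1].copy(); find(t,['turner'])
h=np.degrees(np.arctan2(d[1],d[0]))%180-90; h=h if h>0 else h+180; print('jaw',h)
plan(((.58,-.09,.15),45),((*o[:2],.1),h),((*o[:2],.027),h))
E
```

```text
[ 0.51277736 -0.08442518  0.016     ] [ 0.41028378 -0.08263466  0.016     ] [ 0.36040663 -0.0829575   0.016     ] 0.10250921829976037 origin [ 0.4377888  -0.08311516  0.016     ] ang 178.99916941060343
jaw 88.99916941060343
t 36.4 grasp [ 0.6578 -0.1418  0.1513] head -3.1 w 0.0203 F [0.9 0.7 0.6]
[ 4.6  -7.86  0.  ] [  0.4   0.7 -48.1]
[10.54 -9.57  5.  ] [  0.   0. -44.]
[0.  0.  7.3] [0. 0. 0.]
```

{"op": "move_arm", "data": {"rows": [[0.5,4.6,-7.9,0,0,0.7,-43],[0.5,4.6,-7.9,0,0,0.7,-43],[0.5,4.6,-7.9,0,0,0.7,-43],[0.5,4.6,-7.9,0,0,0.7,-43],[0.5,4.6,-7.9,0,0,0.7,-43]]}}

```text
time_s: 36.9
eef_pos: [0.5789, -0.0896, 0.32]
tool_rot: [1.321, 2.846, 0.008]
ft_force: [0.2, 0.3, -0.6]
grip_width: 0.046
```

{"op": "move_arm", "data": {"rows": [[0.5,10,-9.6,0,0,0,-42],[0.5,10,-9.6,0,0,0,-42],[0.5,10,-9.6,2,0,0,-42],[0.5,10,-9.6,4,0,0,-42],[0.5,10,-9.6,4,0,0,-42]]}}

```text
time_s: 37.4
eef_pos: [0.4383, -0.074, 0.2755]
tool_rot: [-0.204, -3.134, -0.009]
ft_force: [0.5, 0.2, -0.3]
grip_width: 0.0459
```

```bash
python3 - <<'E'
from h import *
plan(((.44,-.083,.08),89),((.44,-.083,.027),89))
E
```

```text
t 37.4 grasp [ 0.4382 -0.073   0.1045] head 82.5 w 0.0459 F [ 0.5  0.2 -0.3]
[-0.28 -0.89  2.45] [ 0.3 -0.1 -6.5]
[0.  0.  5.3] [0. 0. 0.]
```

{"op": "move_arm", "data": {"rows": [[0.5,-0.3,-0.9,2,0.3,0,-6.5],[0.5,-0.3,-0.9,5,0.3,0,-6.5],[0.5,-0.3,-0.9,7.7,0.3,0,-6.5],[0.5,-0.3,-0.9,7.7,0.3,0,-6.5],[0,-0.3,-0.9,7.7,0.3,0,-6.5]]}}

```text
time_s: 37.9
eef_pos: [0.4398, -0.0827, 0.1977]
tool_rot: [-0.026, -3.139, -0.002]
ft_force: [0.0, -0.7, 1.1]
grip_width: 0.0402
```

{"op": "move_arm", "data": {"rows": [[0,0,0,0,0,0,0],[0,0,0,0,0,0,0],[0,0,0,0,0,0,0],[0,0,0,0,0,0,0],[0,0,0,-0.3,0,0,0]]}}

```text
time_s: 38.4
eef_pos: [0.4395, -0.0826, 0.2005]
tool_rot: [-0.026, -3.138, -0.003]
ft_force: [-0.2, -0.2, -0.2]
grip_width: 0.0125
```

```bash
python3 - <<'E'
from h import *
plan(((.44,-.083,.13),89),((.53,-.11,.13),60),((.61,-.13,.13),28),((.685,-.138,.13),-3),((.685,-.138,.04),-3))
E
```

```text
t 38.4 grasp [ 0.439  -0.0823  0.0295] head 89.1 w 0.0125 F [-0.2 -0.2 -0.2]
[ -0.02  -0.03 -10.05] [ 0.1 -0.2  0.1]
[-9.05 -2.54  0.  ] [ 0.  0. 29.]
[-7.93  2.27  0.  ] [ 0.  0. 32.]
[-4.23  6.25  0.  ] [ 0.  0. 31.]
[0. 0. 9.] [0. 0. 0.]
```

{"op": "move_arm", "data": {"rows": [[0,0,0,-5,0,0,0],[0,0,0,-10,0,0,0],[0,-3,-0.8,-10,0,0,8.5],[0,-6,-1.6,-10,0,0,17],[0,-9,-2.5,-10,0,0,25]]}}

```text
time_s: 38.9
eef_pos: [0.5304, -0.1094, 0.3013]
tool_rot: [-0.714, -3.058, -0.001]
ft_force: [0.0, -1.1, 0.2]
grip_width: 0.0127
```

{"op": "move_arm", "data": {"rows": [[0,-2,0.5,0,0,0,8.5],[0,-4,1,0,0,0,17],[0,-6,1.6,0,0,0,25],[0,-7.9,2.3,0,0,0,33],[0,-7.9,2.3,0,0,0,36]]}}

```text
time_s: 39.4
eef_pos: [0.613, -0.124, 0.3014]
tool_rot: [-1.63, -2.686, -0.001]
ft_force: [-1.4, 0.4, -0.2]
grip_width: 0.0127
```

{"op": "move_arm", "data": {"rows": [[0,-1,1.6,0,0,0,8.5],[0,-2,3.2,0,0,0,17],[0,-3,4.8,0,0,0,25],[0,-4.2,6.2,0,0,0,31],[0,-4.2,6.2,0,0,0,31]]}}

```text
time_s: 39.9
eef_pos: [0.6885, -0.1329, 0.3014]
tool_rot: [2.288, 2.152, 0.001]
ft_force: [-0.4, -0.1, -0.0]
grip_width: 0.0123
```

```bash
python3 - <<'E'
from h import *
plan(((.685,-.138,.04),-3))
E
```

```text
t 39.9 grasp [ 0.6887 -0.1329  0.1304] head -3.5 w 0.0123 F [-0.4 -0.1 -0. ]
[-0.53 -0.33  9.04] [ 0.1 -0.  -0.5]
```

{"op": "move_arm", "data": {"rows": [[0,-0.5,-0.3,4,0,0,0],[0,-0.5,-0.3,7,0,0,0],[0,-0.5,-0.3,9,0,0,0],[0,-0.5,-0.3,9,0,0,0],[0.25,-0.5,-0.3,9,0,0,0]]}}

```text
time_s: 40.4
eef_pos: [0.685, -0.1377, 0.2118]
tool_rot: [2.287, 2.153, 0.001]
ft_force: [0.6, -1.0, 1.1]
grip_width: 0.0188
```

{"op": "move_arm", "data": {"rows": [[0.25,0,0,0,0,0,0],[0.25,0,0,0,0,0,0],[0.25,0,0,-4,0,0,0],[0.25,0,0,-9,0,0,0],[0.25,0,0,-13,0,0,0]]}}

```text
time_s: 40.9
eef_pos: [0.6851, -0.1378, 0.3461]
tool_rot: [2.284, 2.151, 0.004]
ft_force: [0.3, -0.6, 0.2]
grip_width: 0.023
```

{"op": "move_arm", "data": {"rows": [[0.25,2,-5,-3,0,0,0],[0.25,4,-10,-4,0,0,0],[0.25,6,-15,-4,0,0,0],[0.25,8,-20,-4,0,0,0],[0.25,8,-20,-4,0,0,0]]}}

```text
time_s: 41.4
eef_pos: [0.4873, -0.0443, 0.386]
tool_rot: [2.282, 2.152, 0.005]
ft_force: [-0.2, -0.2, -0.5]
grip_width: 0.0233
```

```bash
python3 - <<'E'
from h import *
s=snap('side','s12');t=snap('top','t12')
f=lambda im,x0,y0,x1,y1:cv2.resize(im[y0:y1,x0:x1],(400,300),interpolation=cv2.INTER_CUBIC)
cv2.imwrite('pics/e12.png',np.vstack([np.hstack([f(t,60,90,220,210),f(t,230,90,390,210)]),np.hstack([f(s,170,120,310,225),f(s,140,230,300,350)])])[:,:,::-1])
E
```

```text
(no output)
```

View pics/e12.png

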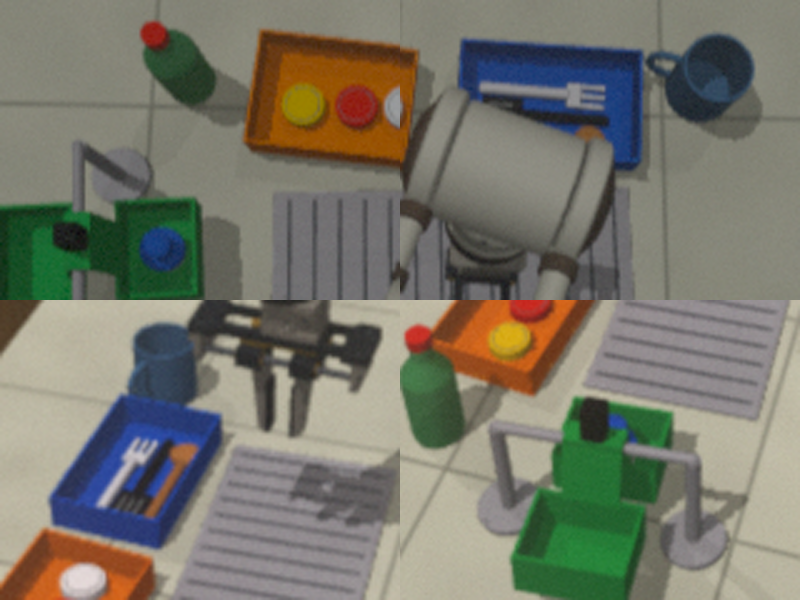

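Everything is in place: three utensils in the blue tray, three lids in the orange tray, and the brush in the hanging caddy's near pocket. The drainer is empty and the bottle and mug are unmoved. Handing in.

```bash
python3 - <<'E'
from h import *
a=cv2.imread('pics/t0.png');b=cv2.imread('pics/t12.png')
print('tub diff',cv2.absdiff(a,b)[250:290,335:372].mean())
print(robot.hand_in())
E
```

```text
tub diff 9.401801801801803
the job is handed in; nothing more can be done
None
```

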